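Dose the nutrient recipe

ROBOT

A 6-joint arm with a two-finger parallel gripper is mounted at the origin on the work surface. World frame = base frame: x ahead of the robot, y to its left, z up, the work surface at z = 0. Lengths are in m, angles in rad, forces in N, time in s.
With the tool pointing down it reaches from about 0.375 to 0.975 m from the base axis. Payload 3.8 kg.
Tool frame: the origin (TCP) lies at the very end of the fingers, on their centre line; the grasp point (between the pads) lies 19 mm behind it (ctrl.pinch_z is the distance from the TCP to the grasp point, in m); z points along the fingers, y is the direction in which the jaws open and shut (so a half turn about z gives the same grasp; the last joint's range is limited). The gripper opens to 88 mm and grips with 3 to 60 N. Pads are 18 mm wide; open, the fingers measure 123 mm over their backs; the gripper's body (75 mm by 187 mm) begins 45 mm behind the grasp point.
Start: joints at [1.15, 0.264, 1.604, -0, 1.274, -0.037], TCP at [0.253, 0.626, 0.239] pointing down, gripper open.
Joint ranges: [-2.63, 2.63], [-0.94, 2.18], [0.31, 2.57], [-1.31, 4.45], [0, 2.66], [-2.55, 2.55]. Speed limits (rad/s): [2.57, 2.57, 3.14, 3.14, 3.14, 3.14].

INTERFACE

Orientations are given as a unit quaternion [x, y, z, w].
In Python, from cell import readout, optics, ctrl gives the robot as it stands. The module is installed in compiled form; this text tells all that it offers.
- The arm moves only by the tool drive_tool, never from a script. Its argument "moves" is a list of rows, each a list of 2 entries, a list of its own where there are three numbers: the shift along the tool's x, y, z in mm, then the turn about the tool's z in degrees. In form: [[[dx, dy, dz], roll], ...]. A call has exactly 8 rows; each row is the pose to reach, as a shift and turn from the pose measured when the call began, along the tool's axes at that moment; what a row does not reach only later rows make up. A row lasts 1/12 s, in which the tool goes at most 41.7 mm and 7.16 degrees, less where a joint would pass 70% of its speed; a pose out of reach is approached as far as the arm can. A call with a gripper value outside its range is refused whole. "hand" is the gripper's target within -1 to 1 (shut at 1, half-way at 0, fully open at -1), set as the call begins (left out, the last holds). The fingers move at their own pace and stop on an object; "squeeze" is the grip in N (left out, the last holds). Time passes only in rows, so rows that repeat a pose let the fingers close, or fill a call up. It gives the time, the measured TCP pose, the force and the opening at its end, in the units of the state.
- readout.get_obs(): the state, without advancing time (a new reading comes with each control period).
- optics.grab_frame(name): name is "scene" or "side" or "wrist"; returns a dict with "color" (420x560x3 uint8, red, green, blue), "fx", "fy", "cx", "cy" (pixels), "cam_to_world" (4x4, takes a point from camera to world coordinates); the wrist camera has in their place "tool_from_camera" (4x4, takes a point from camera to tool coordinates, whose origin is the TCP and whose axes are the flange's). Camera axes: x right, y up, looking along -z (the intrinsics and any distortion apply to the point x, -y, -z); pixel columns grow to the right and rows downward; lengths in m; the calibration is good to about 2 mm. A picture is of the moment at which its call begins: read the wrist's pose just before it. There is no depth.
- ctrl.sign_off(): hands the job in, once; it reports no verdict.
The state is a dict: "clock": time; "qpos": joint angles; "joint_vel": joint speeds; "joint_torque": joint torques, N m; "eef_pos": TCP position; "ee_rot": TCP orientation; "ft_force": force on the tool from outside, world axes, zero at the start; "torque": the same for the moment, N m; "finger_gap": finger opening in m.
Only numpy, scipy, OpenCV 4.12 (cv2) and the standard library are available. Lean on these libraries where they do the work, as an engineer would, in place of code of your own. Each camera call takes 0.05 s, during which the arm holds its last target.

TASK

First stand every tipped orange-capped bottle upright with its whole base on the bamboo lane, beside the blue-capped ones, which must be left standing on it too. Then set the doser's feed lever to the orange mark and, leaving it there, press the keys right down one at a time in the order white, green, blue, yellow and white again (never the red purge key), and last pull the lever back to its closed stop, fully towards the robot. Leave the jug, the pen and the tape measure where they are.

Things in the scene. Friction and masses are not known exactly. Their poses are not given: they have to be found in the camera images.
- tipped1: white square bottle, ORANGE cap and labels, found lying on its side on the worktop (2 or 3 of the three are there). Body 56 x 56 mm, 64 mm high; neck 24 mm diameter; round cap 30 mm diameter from 77 to 104 mm (the top) above the base. 0.13 to 0.25 kg, centre of mass about 34 mm above the base. Origin: centre of the base; own z axis runs from base to cap
- tipped2: white square bottle, ORANGE cap and labels, found lying on its side on the worktop (2 or 3 of the three are there). Body 56 x 56 mm, 64 mm high; neck 24 mm diameter; round cap 30 mm diameter from 77 to 104 mm (the top) above the base. 0.13 to 0.25 kg, centre of mass about 34 mm above the base. Origin: centre of the base; own z axis runs from base to cap
- tipped3: white square bottle, ORANGE cap and labels, found lying on its side on the worktop (2 or 3 of the three are there). Body 56 x 56 mm, 64 mm high; neck 24 mm diameter; round cap 30 mm diameter from 77 to 104 mm (the top) above the base. 0.13 to 0.25 kg, centre of mass about 34 mm above the base. Origin: centre of the base; own z axis runs from base to cap
- stand1: the same bottle with BLUE cap and labels, 56 x 56 x 104 mm, already standing on the lane; must still stand on the lane at the end. Origin: centre of the base; z from base to cap
- stand2: the same bottle with BLUE cap and labels, 56 x 56 x 104 mm, already standing on the lane; must still stand on the lane at the end. Origin: centre of the base; z from base to cap
- lane: the bottle lane: fixed flat bamboo board, 120 mm (its x, away from the robot) x 500 mm (its y, to the left) x 6 mm thick, no rim, dark lines along its long edges. Origin: centre of its underside (on the worktop); bottles stand on top, 6 mm higher
- doser: the dosing unit: fixed grey box 160 mm (x) x 320 mm (y) x 45 mm high; keypad on its top at its -y (right) part, feed lever at its +y (left) part. Origin: centre of its underside; x away from the robot at yaw 0
- feed (a joint): feed lever, rad: 10 mm steel rod, 26 mm black ball centred 75 mm from the pivot, turns about the doser's y. 0 = closed stop, leaning 0.7 from upright to the doser's -x (the robot); grows as the ball moves to +x; upright at 0.7; ORANGE mark at 1.0 (0.3 past upright, away from the robot); 1.4 = far stop. Stays where left (about 1 N at the ball)
- feed_pivot (a point): pivot of the feed lever, 67 mm above the doser's underside
- feed_tip (a point): centre of the lever's black ball, as it now stands; about 25 mm free on both sides of it in the doser's y. A white half-round dial plate, 50 mm high over the doser, stands 39 mm to its left with black lines for the two stops and the orange one
- feed_mark (a point): where the ball's centre is when the lever is at the orange mark
- key_white_top (a point): centre of the top of the white key, 67 mm above the worktop when up: round spring key of 26 mm diameter that stands 10 mm proud of a grey collar of 42 mm diameter, travel 6 mm straight down, 5 N when fully down, springs back. Keys are at least 50 mm apart; which colour sits where varies
- key_white (a joint): how far the white key is pressed, m: 0 up, 0.006 fully down
- key_green_top (a point): centre of the top of the green key, 67 mm above the worktop when up: round spring key of 26 mm diameter that stands 10 mm proud of a grey collar of 42 mm diameter, travel 6 mm straight down, 5 N when fully down, springs back. Keys are at least 50 mm apart; which colour sits where varies
- key_green (a joint): how far the green key is pressed, m: 0 up, 0.006 fully down
- key_blue_top (a point): centre of the top of the blue key, 67 mm above the worktop when up: round spring key of 26 mm diameter that stands 10 mm proud of a grey collar of 42 mm diameter, travel 6 mm straight down, 5 N when fully down, springs back. Keys are at least 50 mm apart; which colour sits where varies
- key_blue (a joint): how far the blue key is pressed, m: 0 up, 0.006 fully down
- key_yellow_top (a point): centre of the top of the yellow key, 67 mm above the worktop when up: round spring key of 26 mm diameter that stands 10 mm proud of a grey collar of 42 mm diameter, travel 6 mm straight down, 5 N when fully down, springs back. Keys are at least 50 mm apart; which colour sits where varies
- key_yellow (a joint): how far the yellow key is pressed, m: 0 up, 0.006 fully down
- key_red_top (a point): centre of the top of the red key, 67 mm above the worktop when up: round spring key of 26 mm diameter that stands 10 mm proud of a grey collar of 42 mm diameter, travel 6 mm straight down, 5 N when fully down, springs back. Keys are at least 50 mm apart; which colour sits where varies
- key_red (a joint): how far the red key is pressed, m: 0 up, 0.006 fully down
- jug: bystander: glass measuring mug, 84 mm wide, 100 mm high. Origin: centre of the base
- ph_pen: bystander: white and orange meter pen lying flat, 30 x 165 x 21 mm. Origin: underside
- tape: bystander: yellow tape measure, 70 x 40 x 60 mm. Origin: centre of the underside
There are look-alikes about, which are no part of the job. What is shaped like the tipped2 but purple is not meant.

How it is judged:
By the outcome, as a careful person would: the job done as asked, in the order asked, and still so for the second after the job is handed in, with the robot touching nothing.
Of tipped1, tipped2, tipped3 only 2 to 3 are there at a start; the rules pass over those that are not, and their reading is None.
At some moment in a run one of tipped1, tipped2, tipped3 may be knocked a few centimetres aside while the robot is not near it.
Once in a run the grip may slacken for a moment while it holds something.
It also fails if it takes over 210 s, if anything falls off the work surface, if the arm or the gripper's body presses on something with over 40 N, if the wrist force passes 120 N, or if a joint passes its speed limit or range.

## Working session

There is one attempt and no reset: what is moved stays moved. The work goes in short steps, Python scripts to look and compute and a tool call to move; the robot and the scene stay as the last step left them, time stands still between calls to the robot, and variables do not carry over. Pictures are saved under pics/ and viewed, and the job is handed in when it is done.

Besides the shell and the picture viewer there is one more tool, called after "Call:" as name([rows], argument=value, ...), one row to a line, values as JSON. drive_tool: Moves the arm, as the interface text tells. Its arguments: {"type":"object","properties":{"moves":{"type":"array"},"hand":{"type":"number"},"squeeze":{"type":"number"}},"required":["moves"]}

```bash
mkdir -p pics; ls
cat > h.py <<'E'
import numpy as np, cv2
from cell import readout, optics, ctrl
def snap(name,fn):
    f=optics.grab_frame(name); cv2.imwrite('pics/'+fn,f['color'][:,:,::-1]); return f
E
python3 - <<'E'
from h import *
print(readout.get_obs())
for n in ['scene','side','wrist']:
    f=snap(n,n+'0.png'); print(n,{k:(v if not hasattr(v,'shape') else v.round(4).tolist()) for k,v in f.items() if k!='color'})
print(ctrl.pinch_z)
E
```

```text
pics
{'clock': 0.0, 'qpos': array([ 1.15008753e+00,  2.64719430e-01,  1.60532606e+00, -3.39900263e-06,
        1.27366952e+00, -3.69195718e-02]), 'joint_vel': array([ 0.00155443, -0.00089461,  0.00068161,  0.00112371, -0.00060183,
        0.0014687 ]), 'joint_torque': array([ 1.11320699e-04, -5.02092469e+01, -3.56880713e+01,  7.29280128e-02,
        2.89325381e-02, -1.57428512e-04]), 'eef_pos': array([0.25248221, 0.62526901, 0.23743659]), 'ee_rot': array([ 1.90718474e-01,  9.81644201e-01, -1.03388632e-03, -2.39116788e-04]), 'ft_force': array([-0.33536437,  0.33432318,  0.35645598]), 'torque': array([-0.02409503,  0.04083328,  0.05993716]), 'finger_gap': 0.08814393595320871}
scene {'fx': 431.86731476744177, 'fy': 431.86731476744177, 'cx': 285.1872810513589, 'cy': 204.65479015941597, 'cam_to_world': [[0.3889, -0.7914, 0.4716, 1.1884], [0.9212, 0.3286, -0.2082, -0.2475], [0.0098, 0.5155, 0.8569, 1.1618], [0.0, 0.0, 0.0, 1.0]]}
side {'fx': 380.3255125115395, 'fy': 380.3255125115395, 'cx': 282.35366280706603, 'cy': 210.66489464667856, 'cam_to_world': [[0.8238, 0.3207, -0.4675, 0.1216], [-0.5665, 0.4982, -0.6564, -0.6391], [0.0224, 0.8055, 0.5921, 0.709], [0.0, 0.0, 0.0, 1.0]]}
wrist {'fx': 377.94614005229437, 'fy': 377.94614005229437, 'cx': 276.9044126786218, 'cy': 212.5647422861193, 'tool_from_camera': [[-0.0017, 0.9563, 0.2924, 0.0764], [1.0, 0.002, -0.0008, -0.0003], [-0.0013, 0.2924, -0.9563, -0.1463], [0.0, 0.0, 0.0, 1.0]]}
0.0187
```

View pics/scene0.png

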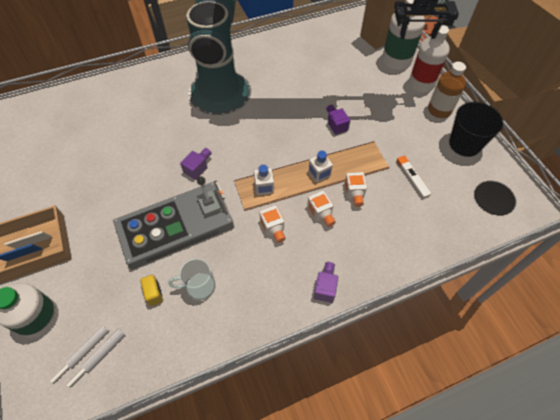

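View pics/side0.png

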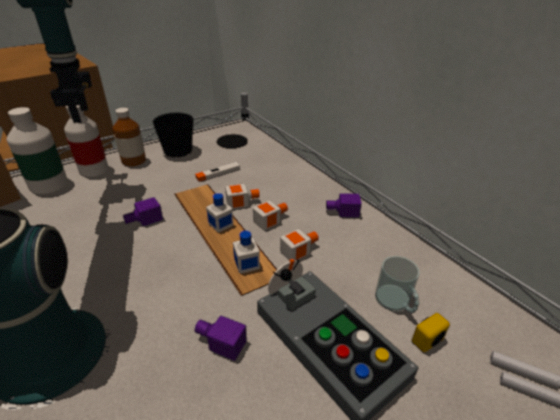

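View pics/wrist0.png

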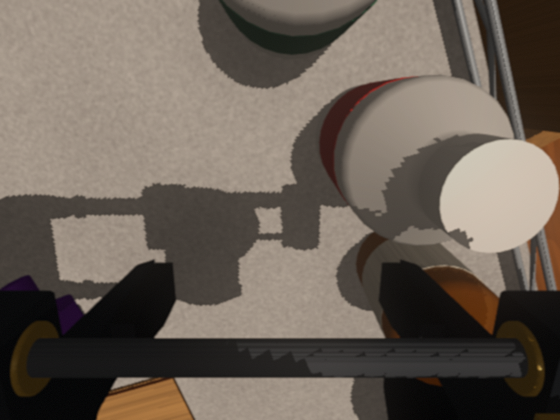

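```bash
cat >> h.py <<'E'
def ray(f,u,v,T=None):
    T=f['cam_to_world'] if T is None else T
    d=np.array([(u-f['cx'])/f['fx'],-(v-f['cy'])/f['fy'],-1.]); d/=np.linalg.norm(d)
    return T[:3,3],T[:3,:3]@d
def atz(f,u,v,z,T=None):
    o,d=ray(f,u,v,T); return o+d*(z-o[2])/d[2]
def tri(rs):
    A=0;b=0
    for o,d in rs:
        P=np.eye(3)-np.outer(d,d); A=A+P; b=b+P@o
    p=np.linalg.solve(A,b); return p,[np.linalg.norm((np.eye(3)-np.outer(d,d))@(p-o)) for o,d in rs]
def proj(f,p,T=None):
    T=f['cam_to_world'] if T is None else T
    c=np.linalg.inv(T)@np.append(p,1); return f['cx']+f['fx']*c[0]/-c[2], f['cy']-f['fy']*c[1]/-c[2]
def crop(f,x0,y0,x1,y1,s,fn):
    im=f['color'][y0:y1,x0:x1,::-1]; im=cv2.resize(im,None,fx=s,fy=s,interpolation=cv2.INTER_CUBIC)
    for x in range((x0+19)//20*20,x1,20): cv2.putText(im,str(x),((x-x0)*s,10),0,.35,(0,0,0),1); cv2.line(im,((x-x0)*s,12),((x-x0)*s,18),(0,0,255),1)
    for y in range((y0+19)//20*20,y1,20): cv2.putText(im,str(y),(0,(y-y0)*s),0,.35,(0,0,0),1); cv2.line(im,(24,(y-y0)*s),(30,(y-y0)*s),(0,0,255),1)
    cv2.imwrite('pics/'+fn,im)
def saved(n):
    import pickle; return pickle.load(open(n+'.pkl','rb'))
E
python3 - <<'E'
from h import *
import pickle
for n in ['scene','side']:
    f=optics.grab_frame(n); pickle.dump(f,open(n+'.pkl','wb'))
    if n=='scene': crop(f,225,140,395,255,4,'sc_a.png'); crop(f,110,170,240,265,5,'sc_b.png')
    else: crop(f,165,170,335,295,4,'si_a.png'); crop(f,250,250,420,420,4,'si_b.png')
E
```

```text
(no output)
```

View pics/sc_a.png

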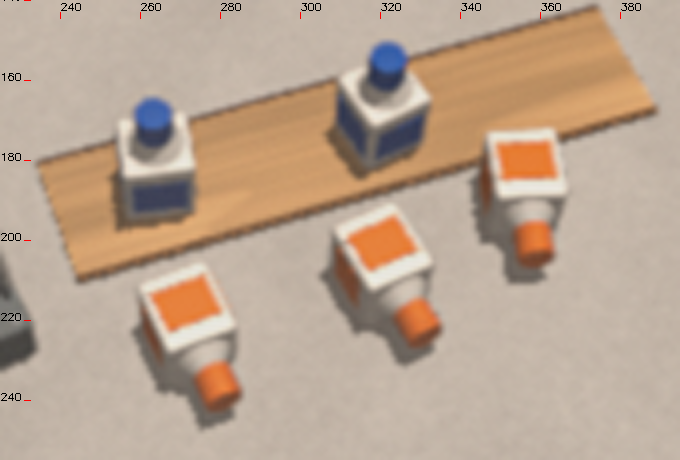

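View pics/si_a.png

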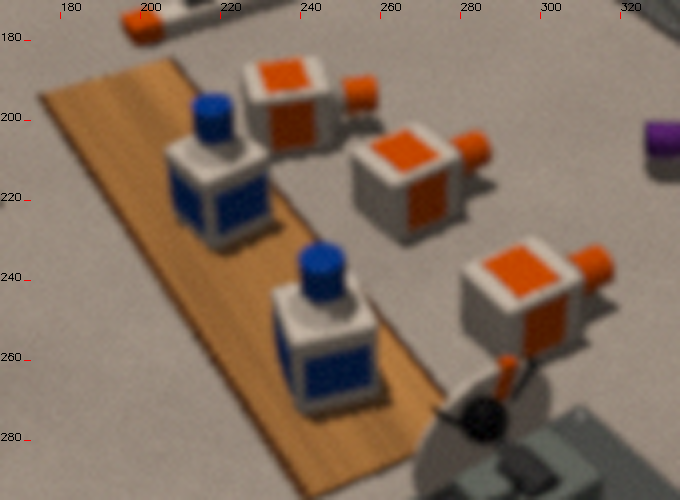

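View pics/sc_b.png

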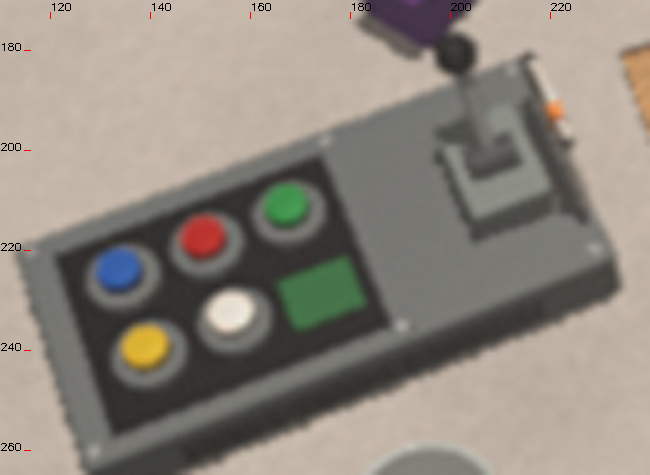

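View pics/si_b.png

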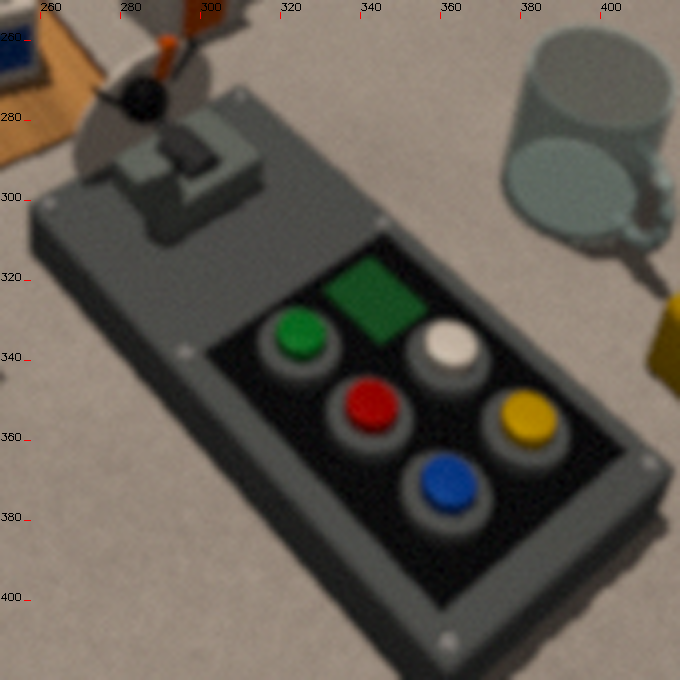

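Run:
```python
from h import *
sc=saved('scene'); si=saved('side')
A=lambda x,y:(225+x/4-.4,140+y/4-.4); B=lambda x,y:(165+x/4-.4,170+y/4-.4)
C=lambda x,y:(110+x/5-.4,170+y/5-.4); D=lambda x,y:(250+x/4-.4,250+y/4-.4)
def t(n,a,b):
    p,e=tri([ray(sc,*a),ray(si,*b)]); print(n,p.round(4),round(max(e)*1e3,1)); return p
t('capA',A(217,385),B(591,268));t('capB',A(417,322),B(472,150));t('capC',A(534,243),B(362,94))
# top corners: base -y, base +y, cap +y, cap -y
for n,s,d in [('A',[(140,292),(203,264),(237,322),(175,352)],[(510,305),(462,265),(533,237),(583,284)]),
 ('B',[(335,245),(395,206),(432,257),(373,294)],[(407,183),(352,150),(412,124),(465,155)]),
 ('C',[(487,137),(556,130),(565,185),(496,195)],[(258,103),(245,62),(318,58),(330,95)])]:
    q=[t(n,A(*x),B(*y)) for x,y in zip(s,d)]; m=np.mean(q,0); ax=(q[2]+q[3]-q[0]-q[1])[:2]; print(n,'mean',m.round(4),'axis deg',np.degrees(np.arctan2(ax[1],ax[0])).round(1))
    q=[atz(sc,*A(*x),.056) for x in s]; m=np.mean(q,0); ax=(q[2]+q[3]-q[0]-q[1])[:2]; print('  z56',m.round(4),'axis',np.degrees(np.arctan2(ax[1],ax[0])).round(1))
for n,(x,y) in dict(nearL=(38,160),farL=(78,282),farR=(657,108),nearR=(598,5)).items(): print('lane',n,atz(sc,*A(x,y),.006).round(4))
t('lane -y near',A(38,160),B(308,497)); t('lane +y near',A(598,5),B(40,95)); 
t('st1cap',A(153,112),B(322,258)); t('st2cap',A(388,53),B(213,105))
for n,c,d in [('white',(231,311),(450,343)),('green',(287,203),(301,332)),('blue',(119,268),(449,480)),('yellow',(145,345),(529,416)),('red',(203,235),(371,404)),('ball',(455,54),(143,100))]:
    t(n,C(*c),D(*d)); print('   z67',atz(sc,*C(*c),.067).round(4),atz(si,*D(*d),.067).round(4))
for n,c in [('nL',(20,250)),('fL',(90,470)),('fR',(620,262)),('nR',(530,55))]: print('doser',n,atz(sc,*C(*c),.045).round(4))
t('dial orange',C(555,108),D(167,45))
for n,p in [('jug',(197,280)),('tape',(150,290)),('pen1',(402,160)),('pen2',(424,192)),('pur1',(195,162)),('pur2',(338,118)),('pur3',(326,283))]: print(n,atz(sc,*p,.02).round(3))
```

```text
capA [ 0.6577 -0.0318  0.0315] 0.5
capB [0.6668 0.1263 0.0324] 0.4
capC [0.638  0.2405 0.03  ] 0.8
A [ 0.5732 -0.0566  0.0543] 2.7
A [ 0.5695 -0.0054  0.0544] 1.6
A [ 0.6267 -0.0036  0.054 ] 1.3
A [ 0.6298 -0.0545  0.0478] 2.3
A mean [ 0.5998 -0.03    0.0526] axis deg 2.0
  z56 [ 0.6017 -0.0308  0.056 ] axis 4.9
B [0.59   0.0941 0.0509] 2.0
B [0.5768 0.15   0.0519] 1.1
B [0.6307 0.1541 0.0536] 0.3
B [0.6423 0.1    0.0531] 0.1
B mean [0.6099 0.1245 0.0524] axis deg 5.4
  z56 [0.6123 0.1227 0.056 ] axis 8.1
C [0.5476 0.2431 0.0523] 0.2
C [0.5641 0.295  0.0558] 0.1
C [0.6153 0.2735 0.0561] 3.3
C [0.5994 0.224  0.0524] 1.0
C mean [0.5816 0.2589 0.0542] axis deg -21.5
  z56 [0.5818 0.2591 0.056 ] axis -20.2
lane nearL [ 0.4019 -0.0823  0.006 ]
lane farL [ 0.5216 -0.0918  0.006 ]
lane farR [0.5484 0.4073 0.006 ]
lane nearR [0.4337 0.4152 0.006 ]
lane -y near [ 0.403  -0.0834  0.0064] 1.2
lane +y near [0.4334 0.4153 0.0044] 0.8
st1cap [ 0.4638 -0.0033  0.1085] 0.4
st2cap [0.4826 0.1822 0.1098] 1.4
white [ 0.5264 -0.3561  0.0649] 0.1
   z67 [ 0.5277 -0.356   0.067 ] [ 0.5251 -0.3569  0.067 ]
green [ 0.4689 -0.3089  0.064 ] 0.5
   z67 [ 0.4706 -0.3083  0.067 ] [ 0.4675 -0.3109  0.067 ]
blue [ 0.4743 -0.4089  0.0645] 0.2
   z67 [ 0.4759 -0.4083  0.067 ] [ 0.473  -0.4099  0.067 ]
yellow [ 0.5291 -0.4063  0.0649] 0.2
   z67 [ 0.5303 -0.4058  0.067 ] [ 0.5278 -0.4073  0.067 ]
red [ 0.471  -0.3592  0.064 ] 0.2
   z67 [ 0.4729 -0.3587  0.067 ] [ 0.4695 -0.3607  0.067 ]
ball [ 0.4542 -0.1898  0.1334] 0.4
   z67 [ 0.407  -0.1865  0.067 ] [ 0.4924 -0.1375  0.067 ]
doser nL [ 0.4273 -0.4625  0.045 ]
doser fL [ 0.5819 -0.4548  0.045 ]
doser fR [ 0.5704 -0.1395  0.045 ]
doser nR [ 0.4099 -0.1424  0.045 ]
dial orange [ 0.4998 -0.1475  0.1153] 0.4
jug [ 0.691 -0.292  0.02 ]
tape [ 0.67 -0.42  0.02]
pen1 [0.549 0.453 0.02 ]
pen2 [0.685 0.452 0.02 ]
pur1 [ 0.297 -0.179  0.02 ]
pur2 [0.304 0.34  0.02 ]
pur3 [0.838 0.036 0.02 ]
```

```bash
cat >> h.py <<'E'
from scipy.spatial.transform import Rotation as Ro
def pose():
    o=readout.get_obs(); R=Ro.from_quat(o['ee_rot']).as_matrix(); return o,o['eef_pos'],R
def jaw(R): return np.degrees(np.arctan2(R[1,1],R[0,1]))
def go(p,yaw=None):
    o,e,R=pose(); d=R.T@(np.array(p)-e)*1e3
    j=jaw(R); r=0 if yaw is None else -((yaw-j+90)%180-90)
    print('t%.2f'%o['clock'],'eef',e.round(4),'jaw %.1f'%j,'tilt',R[:2,2].round(4),'F',o['ft_force'].round(1),'gap %.4f'%o['finger_gap'],'q6 %.2f'%o['qpos'][5],'| d mm',d.round(1),'roll',round(r,1))
def wr(fn=None):
    o,e,R=pose(); f=optics.grab_frame('wrist'); T=np.eye(4);T[:3,:3]=R;T[:3,3]=e; f['cam_to_world']=T@f['tool_from_camera']
    if fn: cv2.imwrite('pics/'+fn,f['color'][:,:,::-1])
    return f
E
python3 -c "
from h import *
go((.638,.2405,.15),71)"
```

```text
t0.25 eef [0.2526 0.6256 0.238 ] jaw 68.0 tilt [-0.0004 -0.001 ] F [-0.2 -0.1  0.1] gap 0.0881 q6 -0.04 | d mm [-501.5 -212.7   88.3] roll -3.0
```

Call:
drive_tool([
  [[-30, -12, 0], 0],
  [[-60, -25, 0], 0],
  [[-95, -40, 0], -1],
  [[-130, -55, 0], -1],
  [[-165, -70, 0], -2],
  [[-200, -85, 0], -3],
  [[-235, -100, 0], -3],
  [[-270, -115, 0], -3],
], hand=-0.35, squeeze=8)

```text
clock: 0.92
eef_pos: [0.4609, 0.4164, 0.2382]
ee_rot: [0.165, 0.986, -0.0, -0.0]
ft_force: [0.2, -0.5, -0.0]
finger_gap: 0.0596
```

```bash
python3 -c "
from h import *
go((.638,.2405,.15),71)"
```

```text
t0.92 eef [0.4609 0.4164 0.2382] jaw 71.0 tilt [-0.0003 -0.0009] F [ 0.2 -0.5 -0. ] gap 0.0596 q6 -0.54 | d mm [-224.7 -108.6   88.3] roll 0.0
```

Call:
drive_tool([
  [[-35, -17, 5], 0],
  [[-70, -34, 15], 0],
  [[-105, -51, 25], 0],
  [[-140, -68, 35], 0],
  [[-175, -85, 45], 0],
  [[-205, -100, 55], 0],
  [[-225, -109, 60], 0],
  [[-225, -109, 60], 0],
])

```text
clock: 1.58
eef_pos: [0.6402, 0.2359, 0.1761]
ee_rot: [0.167, 0.986, -0.002, -0.001]
ft_force: [-0.5, -0.1, -0.6]
finger_gap: 0.0595
```

```bash
python3 -c "
from h import *
go((.638,.2405,.01),71)
wr('w1.png')"
```

```text
t1.58 eef [0.6402 0.2359 0.1761] jaw 70.8 tilt [-0.0018 -0.0031] F [-0.5 -0.1 -0.6] gap 0.0595 q6 -0.92 | d mm [  3.5   4.2 166.1] roll -0.2
```

View pics/w1.png

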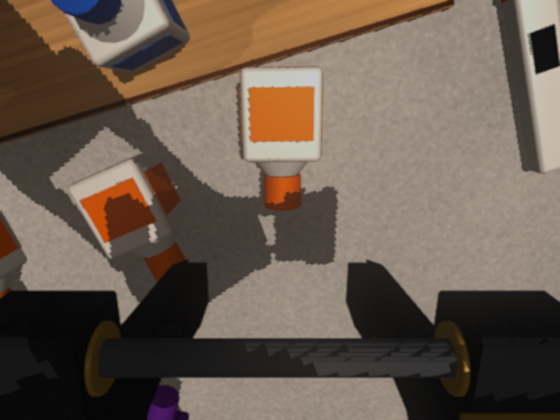

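```bash
python3 -c "
from h import *
f=wr()
print(atz(f,282.5,190,.034), atz(f,282,113,.056))
a=atz(f,281.5,68,.056);b=atz(f,281.5,159,.056);print(a,b)
sc=saved('scene');si=saved('side')
print(tri([ray(f,282.5,190),ray(sc,358.5,200.5),ray(si,255.2,193.3)]))
"
```

```text
[0.63388529 0.24392148 0.034     ] [0.57755122 0.26268336 0.056     ]
[0.55018965 0.27178238 0.056     ] [0.60724744 0.25205305 0.056     ]
(array([0.63746973, 0.24271274, 0.02730198]), [np.float64(0.002115750459837029), np.float64(0.000606039550586109), np.float64(0.0024979270157860596)])
```

```bash
python3 -c "
from h import *
go((.636,.2425,.010),71)
"
```

```text
t1.68 eef [0.6382 0.2392 0.1776] jaw 70.9 tilt [-0.0019 -0.0009] F [-0.2  0.6 -0.8] gap 0.0596 q6 -0.92 | d mm [  2.9   2.6 167.6] roll -0.1
```

Call:
drive_tool([
  [[3, 3, 20], 0],
  [[3, 3, 50], 0],
  [[3, 3, 80], 0],
  [[3, 3, 105], 0],
  [[3, 3, 130], 0],
  [[3, 3, 150], 0],
  [[3, 3, 163], 0],
  [[3, 3, 167], 0],
])

```text
clock: 2.35
eef_pos: [0.6335, 0.2436, 0.0082]
ee_rot: [0.165, 0.986, -0.001, -0.003]
ft_force: [-0.5, 0.9, -0.3]
finger_gap: 0.0595
```

```bash
python3 -c "
from h import *
go((.636,.2425,.010),71)
wr('w2.png')
"
```

```text
t2.35 eef [0.6335 0.2436 0.0082] jaw 71.0 tilt [-0.0058 -0.002 ] F [-0.5  0.9 -0.3] gap 0.0595 q6 -0.91 | d mm [-2.7 -0.3 -1.8] roll -0.0
```

View pics/w2.png

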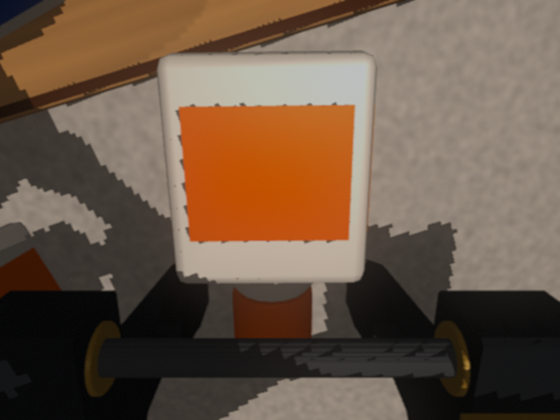

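Call:
drive_tool([
  [[-2, 0, -2], 0],
  [[-2, 0, -2], 0],
  [[-2, 0, -2], 0],
  [[-2, 0, -2], 0],
  [[-2, 0, -2], 0],
  [[-2, 0, -2], 0],
  [[-2, 0, -2], 0],
  [[-2, 0, -2], 0],
], hand=1, squeeze=8)

```text
clock: 3.07
eef_pos: [0.6372, 0.2429, 0.012]
ee_rot: [0.165, 0.986, -0.001, -0.001]
ft_force: [1.0, -1.1, 5.3]
finger_gap: 0.0297
```

```bash
python3 -c "
from h import *
go((.636,.2425,.010),71)
"
```

```text
t3.07 eef [0.6372 0.2429 0.012 ] jaw 71.0 tilt [-0.0026 -0.0013] F [ 1.  -1.1  5.3] gap 0.0297 q6 -0.91 | d mm [ 1.  -0.8  2. ] roll -0.0
```

Call:
drive_tool([
  [[0, 0, -4], 0],
  [[0, 0, -9], 0],
  [[0, 0, -14], 0],
  [[0, 0, -19], 0],
  [[0, 0, -24], 0],
  [[0, 0, -29], 0],
  [[0, 0, -34], 0],
  [[0, 0, -38], 0],
])

```text
clock: 3.73
eef_pos: [0.6375, 0.2431, 0.0507]
ee_rot: [0.165, 0.986, -0.001, -0.001]
ft_force: [-0.5, -0.2, -2.5]
finger_gap: 0.0297
```

```bash
python3 -c "
from h import *
go((.636,.2425,.076),71)
f=optics.grab_frame('side'); crop(f,190,130,330,250,5,'s1.png')
"
```

```text
t3.73 eef [0.6375 0.2431 0.0507] jaw 71.0 tilt [-0.0022 -0.0012] F [-0.5 -0.2 -2.5] gap 0.0297 q6 -0.91 | d mm [  1.2  -1.1 -25.3] roll -0.0
```

View pics/s1.png

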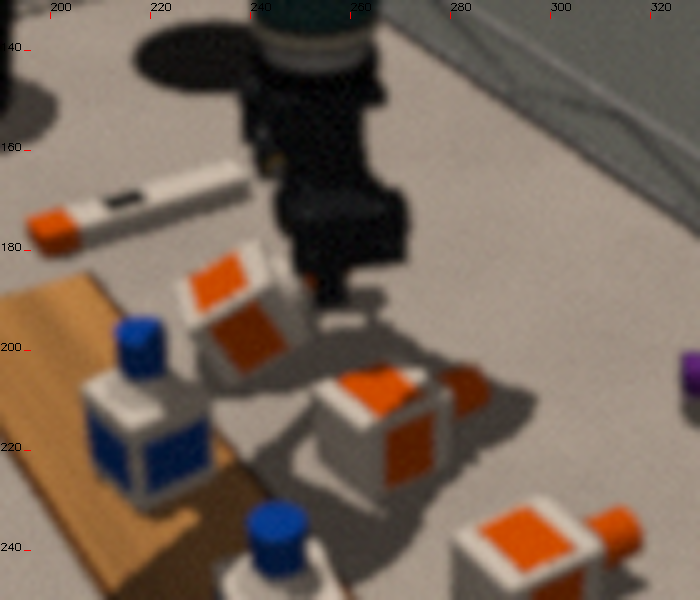

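Call:
drive_tool([
  [[0, 0, -4], 0],
  [[0, 0, -8], 0],
  [[0, 0, -12], 0],
  [[0, 0, -16], 0],
  [[0, 0, -20], 0],
  [[0, 0, -24], 0],
  [[0, 0, -28], 0],
  [[0, 0, -32], 0],
])

```text
clock: 4.45
eef_pos: [0.6382, 0.2432, 0.0839]
ee_rot: [0.165, 0.986, -0.0, -0.0]
ft_force: [0.2, 0.2, -2.2]
finger_gap: 0.0296
```

```bash
python3 -c "
from h import *
go((.636,.2425,.076),71)
f=optics.grab_frame('side'); crop(f,190,130,330,250,5,'s2.png')
"
```

```text
t4.45 eef [0.6382 0.2432 0.0839] jaw 71.0 tilt [-0.0007 -0.0009] F [ 0.2  0.2 -2.2] gap 0.0296 q6 -0.91 | d mm [ 1.8 -1.3  7.9] roll -0.0
```

View pics/s2.png

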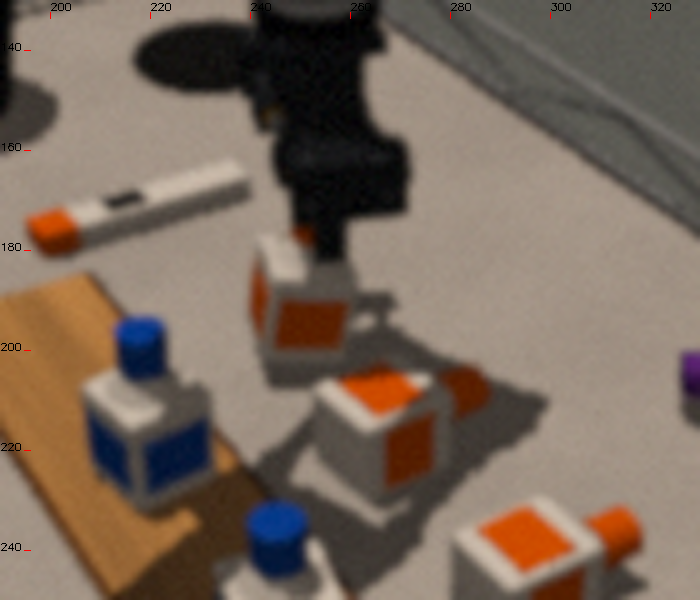

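```bash
python3 -c "
from h import *
go((.487,.35,.105),86.7)
"
```

```text
t4.50 eef [0.6387 0.2434 0.085 ] jaw 71.0 tilt [ 0.0006 -0.0004] F [ 0.4  0.7 -1.6] gap 0.0303 q6 -0.91 | d mm [178.2  51.3 -20.2] roll -15.7
```

Call:
drive_tool([
  [[4, 1, -8], 0],
  [[14, 4, -15], -2],
  [[29, 8, -20], -4],
  [[49, 14, -21], -6],
  [[69, 20, -21], -8],
  [[89, 26, -21], -10],
  [[109, 31, -21], -12],
  [[124, 36, -21], -14],
], squeeze=10)

```text
clock: 5.17
eef_pos: [0.5304, 0.3192, 0.1062]
ee_rot: [0.041, 0.999, -0.0, -0.0]
ft_force: [-0.5, 0.2, -2.7]
finger_gap: 0.0297
```

```bash
python3 -c "
from h import *
go((.487,.35,.105),86.7)
"
```

```text
t5.17 eef [0.5304 0.3192 0.1062] jaw 85.2 tilt [-0.0004 -0.0001] F [-0.5  0.2 -2.7] gap 0.0297 q6 -0.99 | d mm [45.8 27.1  1.3] roll -1.5
```

Call:
drive_tool([
  [[8, 5, 0], 0],
  [[18, 11, 0], -1],
  [[28, 17, 0], -1],
  [[38, 23, 0], -1],
  [[44, 26, 1], -1],
  [[46, 27, 1], -1],
  [[46, 27, 1], -1],
  [[46, 27, 1], -1],
])

```text
clock: 5.83
eef_pos: [0.4885, 0.3502, 0.1074]
ee_rot: [0.033, 0.999, 0.0, 0.002]
ft_force: [1.8, -2.8, 4.9]
finger_gap: 0.0294
```

```bash
python3 -c "
from h import *
go((.487,.35,.0775),86.7)
f=optics.grab_frame('side'); crop(f,130,110,270,230,5,'s3.png')
f=optics.grab_frame('scene'); crop(f,290,80,430,200,5,'c3.png')
"
```

```text
t5.83 eef [0.4885 0.3502 0.1074] jaw 86.3 tilt [0.0036 0.0004] F [ 1.8 -2.8  4.9] gap 0.0294 q6 -0.92 | d mm [ 1.6 -0.3 29.9] roll -0.4
```

View pics/s3.png

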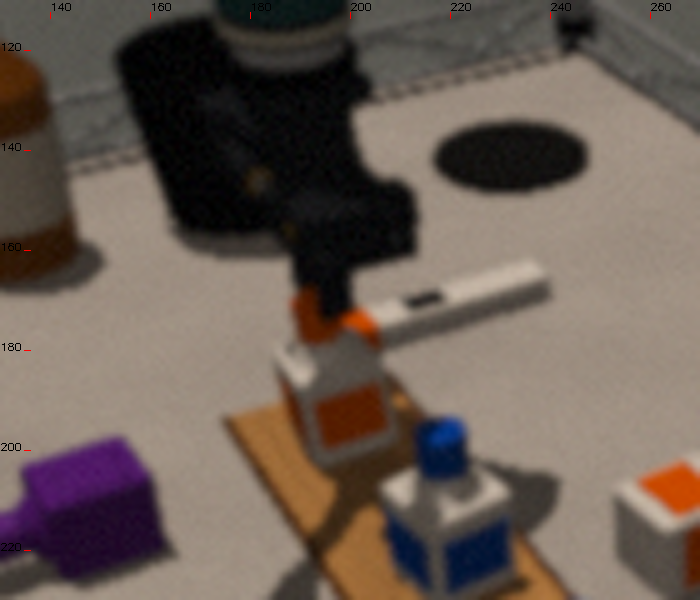

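View pics/c3.png

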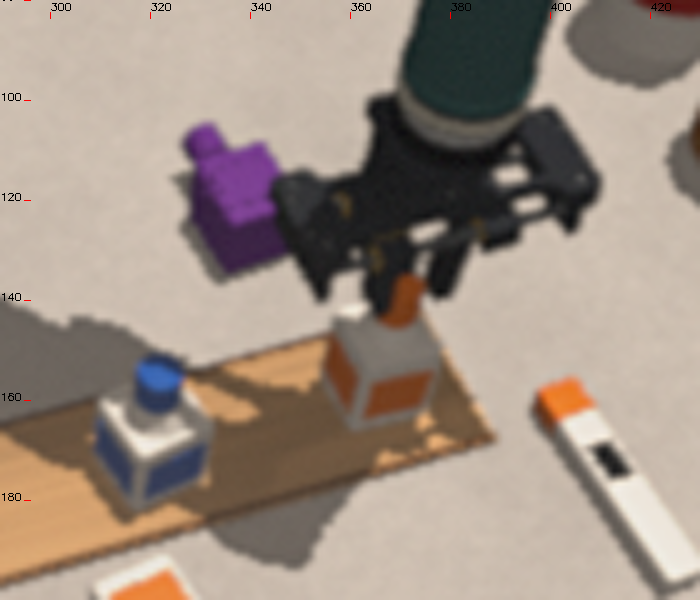

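```bash
python3 -c "
from h import *
go((.487,.35,.0775),86.7)
wr('w3.png')
"
```

```text
t5.93 eef [0.4887 0.3501 0.1073] jaw 86.3 tilt [0.0036 0.0004] F [ 1.9 -2.3  5.3] gap 0.0292 q6 -0.92 | d mm [ 1.7 -0.2 29.8] roll -0.4
```

View pics/w3.png

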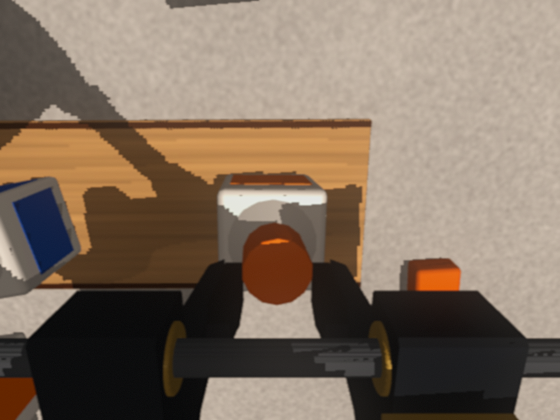

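```bash
python3 -c "
from h import *
f=wr()
for z in (.09,.1,.11,.12): print(z,atz(f,278,264,z).round(4))
g=optics.grab_frame('scene')
print('scene cap top',atz(g,374,135.5,.12),atz(g,374,135.5,.1), tri([ray(f,278,264),ray(g,374.5,136)]))
s=optics.grab_frame('side')
print(tri([ray(f,278,264),ray(s,192,168)]))
# body lower corner
print(tri([ray(g,363,165.5),ray(s,196,203)]))
print(tri([ray(g,376,163),ray(s,209,200)]),proj(s,atz(g,376,163,.006)))
go((0,0,0))
"
```

```text
0.09 [0.4878 0.3507 0.09  ]
0.1 [0.4832 0.351  0.1   ]
0.11 [0.4785 0.3513 0.11  ]
0.12 [0.4739 0.3515 0.12  ]
scene cap top [0.48913172 0.35998255 0.12      ] [0.4757074  0.37164373 0.1       ] (array([0.48260398, 0.35811192, 0.11067966]), [np.float64(0.007955681922691027), np.float64(0.007955681922691023)])
(array([0.47903005, 0.35116371, 0.11513022]), [np.float64(0.0026438087648947314), np.float64(0.0026438087648947522)])
(array([ 0.4860402 ,  0.35372157, -0.02538932]), [np.float64(0.008488172129999366), np.float64(0.00848817212999925)])
(array([ 0.52053485,  0.37025652, -0.01551912]), [np.float64(0.016937557310089165), np.float64(0.016937557310089165)]) (np.float64(203.5168951419849), np.float64(190.72836588092983))
t6.13 eef [0.4888 0.3501 0.1073] jaw 86.2 tilt [0.0036 0.0005] F [ 0.6 -2.5  5.4] gap 0.0294 q6 -0.92 | d mm [ 465.1 -381.5  105.4] roll 0
```

Call:
drive_tool([
  [[0, 0, 0], 0],
  [[0, 0, 0], 0],
  [[0, 0, 0], 0],
  [[0, 0, 0], 0],
  [[0, 0, 0], 0],
  [[0, 0, 0], 0],
  [[0, 0, -10], 0],
  [[0, 0, -20], 0],
], hand=-0.1)

```text
clock: 6.8
eef_pos: [0.488, 0.3497, 0.1271]
ee_rot: [0.033, 0.999, -0.0, 0.001]
ft_force: [0.1, 0.3, -0.2]
finger_gap: 0.0485
```

```bash
python3 -c "
from h import *
go((.487,.35,.0775),86.7)
wr('w4.png')
f=optics.grab_frame('side'); crop(f,130,110,270,230,5,'s4.png')
"
```

```text
t6.80 eef [0.488  0.3497 0.1271] jaw 86.2 tilt [ 0.0018 -0.0006] F [ 0.1  0.3 -0.2] gap 0.0485 q6 -0.92 | d mm [ 1.1  0.2 49.6] roll -0.5
```

View pics/s4.png

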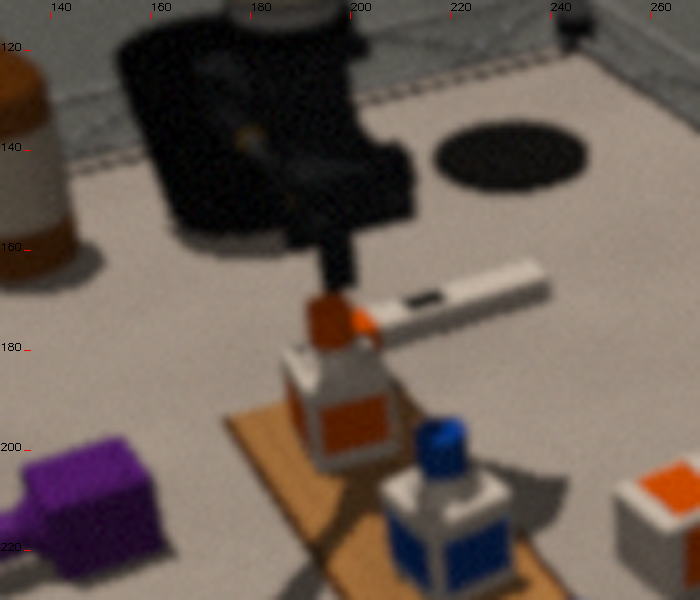

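View pics/w4.png

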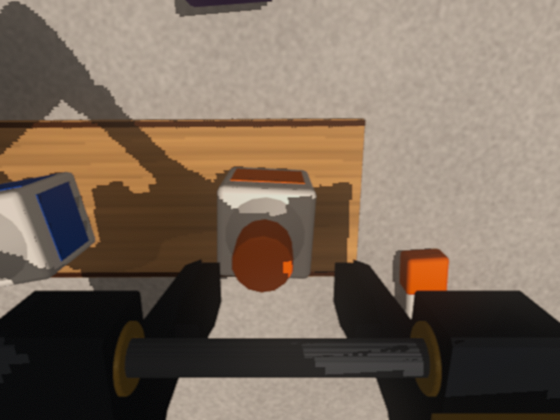

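```bash
python3 -c "
from h import *
f=wr()
print(atz(f,262.5,257,.110), [atz(f,u,v,.070).round(4) for u,v in ((219,187),(314,183),(314,276),(219,277))])
print([atz(f,u,v,.006).round(4) for u,v in ((363,121),(358,274))])
"
```

```text
[0.48667094 0.34468009 0.11      ] [array([0.4603, 0.3211, 0.07  ]), array([0.4617, 0.3742, 0.07  ]), array([0.5191, 0.372 , 0.07  ]), array([0.5157, 0.3148, 0.07  ])]
[array([0.435 , 0.4157, 0.006 ]), array([0.5527, 0.4119, 0.006 ])]
```

```bash
python3 -c "
from h import *
go((.667,.126,.18),94)
"
```

```text
t6.95 eef [0.4899 0.3509 0.1294] jaw 86.2 tilt [0.0066 0.0025] F [-0.6 -0.1  0.5] gap 0.0483 q6 -0.92 | d mm [-191.8 -212.6  -50. ] roll -7.8
```

Call:
drive_tool([
  [[0, 0, -20], 0],
  [[0, 0, -45], 0],
  [[-25, -30, -50], -1],
  [[-50, -60, -50], -2],
  [[-80, -90, -50], -3],
  [[-110, -120, -50], -5],
  [[-135, -150, -50], -7],
  [[-165, -180, -50], -8],
], hand=-0.35, squeeze=8)

```text
clock: 7.62
eef_pos: [0.6425, 0.1592, 0.1801]
ee_rot: [-0.038, 0.999, 0.001, 0.003]
ft_force: [-0.1, 1.7, -0.6]
finger_gap: 0.0594
```

Call:
drive_tool([
  [[-20, -25, 0], 0],
  [[-27, -32, 0], 0],
  [[-27, -32, 0], 0],
  [[-27, -32, 0], 0],
  [[-27, -32, 0], 0],
  [[-27, -32, 0], 0],
  [[-27, -32, 0], 0],
  [[-27, -32, 0], 0],
])

```text
clock: 8.28
eef_pos: [0.6711, 0.1306, 0.1804]
ee_rot: [-0.039, 0.999, 0.001, 0.003]
ft_force: [-0.5, -0.1, 0.5]
finger_gap: 0.0592
```

```bash
python3 -c "
from h import *
go((.667,.126,.18),94)
import pickle; pickle.dump(wr('w5.png'),open('w5.pkl','wb'))
f=snap('scene','c5.png')
f=snap('side','s5.png')
"
```

```text
t8.28 eef [0.6711 0.1306 0.1804] jaw 94.4 tilt [0.0066 0.0027] F [-0.5 -0.1  0.5] gap 0.0592 q6 -1.49 | d mm [ 4.4 -4.3  0.4] roll 0.4
```

View pics/w5.png

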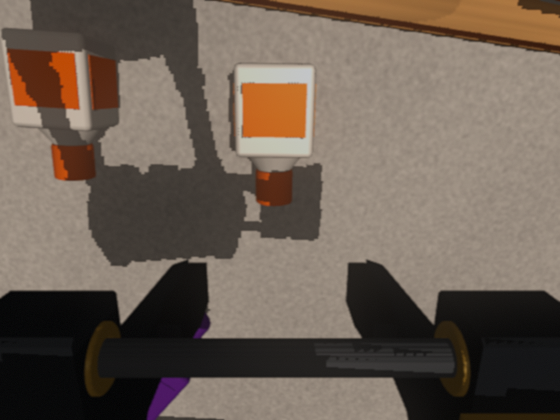

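View pics/c5.png

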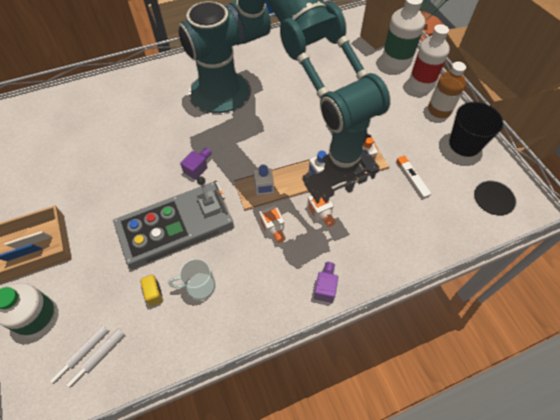

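```bash
python3 -c "
from h import *
f=saved('w5')
print(atz(f,274.5,187,.034), atz(f,275,65,.056),atz(f,275,157,.056))
sc=saved('scene');si=saved('side')
print(tri([ray(f,274.5,187),ray(sc,328.8,220.1),ray(si,282.6,207.1)]))
go((.666,.128,.010),94)
"
```

```text
[0.66419398 0.12888129 0.034     ] [0.57552872 0.12270022 0.056     ] [0.63688043 0.12726942 0.056     ]
(array([0.66614247, 0.12756235, 0.03111703]), [np.float64(0.0018326312864006674), np.float64(0.0006694300608650044), np.float64(0.0017049917164678892)])
t8.43 eef [0.6715 0.13   0.1804] jaw 94.4 tilt [0.0068 0.0027] F [-0.9  0.8  0.9] gap 0.0592 q6 -1.49 | d mm [  6.9  -1.9 170.4] roll 0.4
```

Call:
drive_tool([
  [[7, -2, 20], 0],
  [[7, -2, 50], 0],
  [[7, -2, 80], 0],
  [[7, -2, 105], 0],
  [[7, -2, 130], 0],
  [[7, -2, 150], 0],
  [[7, -2, 163], 0],
  [[7, -2, 168], 0],
])

```text
clock: 9.1
eef_pos: [0.6639, 0.1277, 0.0096]
ee_rot: [-0.038, 0.999, 0.001, 0.001]
ft_force: [-1.1, 1.1, -0.3]
finger_gap: 0.0596
```

```bash
python3 -c "
from h import *
wr('w6.png')
go((.6655,.128,.0105),94)
"
```

```text
t9.15 eef [0.6643 0.1278 0.0099] jaw 94.4 tilt [0.0031 0.0021] F [-0.1 -0.2 -0.3] gap 0.0597 q6 -1.50 | d mm [-1.3  0.1 -0.6] roll 0.4
```

View pics/w6.png

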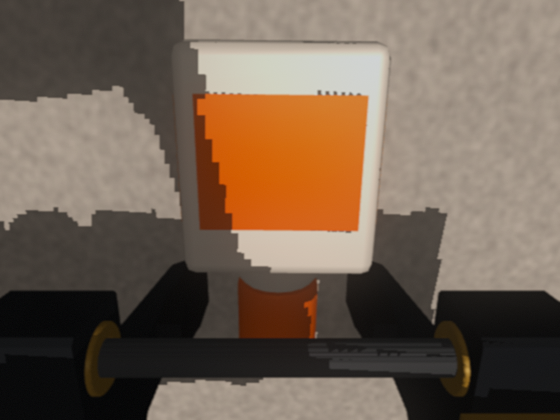

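Call:
drive_tool([
  [[2, 0, 0], 0],
  [[2, 0, 0], 0],
  [[2, 0, 0], 0],
  [[2, 0, 0], 0],
  [[2, 0, 0], 0],
  [[2, 0, 0], 0],
  [[2, 0, 0], 0],
  [[2, 0, 0], 0],
], hand=1, squeeze=9)

```text
clock: 9.82
eef_pos: [0.6635, 0.1278, 0.0111]
ee_rot: [-0.038, 0.999, 0.001, 0.003]
ft_force: [0.9, 0.6, 3.9]
finger_gap: 0.0297
```

Call:
drive_tool([
  [[0, 0, -4], 0],
  [[0, 0, -9], 0],
  [[0, 0, -14], 0],
  [[0, 0, -19], 0],
  [[0, 0, -24], 0],
  [[0, 0, -29], 0],
  [[0, 0, -34], 0],
  [[0, 0, -39], 0],
])

```text
clock: 10.48
eef_pos: [0.6632, 0.1277, 0.0506]
ee_rot: [-0.038, 0.999, 0.001, 0.003]
ft_force: [-1.3, 0.4, -1.6]
finger_gap: 0.0295
```

Call:
drive_tool([
  [[0, 0, -4], 0],
  [[0, 0, -8], 0],
  [[0, 0, -12], 0],
  [[0, 0, -16], 0],
  [[0, 0, -20], 0],
  [[0, 0, -24], 0],
  [[0, 0, -28], 0],
  [[0, 0, -32], 0],
])

```text
clock: 11.15
eef_pos: [0.6631, 0.1276, 0.083]
ee_rot: [-0.038, 0.999, 0.001, 0.003]
ft_force: [0.0, 0.6, -2.2]
finger_gap: 0.0293
```

```bash
python3 -c "
from h import *
go((.484,.266,.105),86.7)
f=optics.grab_frame('side'); crop(f,190,130,330,250,5,'s7.png')
"
```

```text
t11.15 eef [0.6631 0.1276 0.083 ] jaw 94.4 tilt [0.0057 0.0025] F [ 0.   0.6 -2.2] gap 0.0293 q6 -1.50 | d mm [167.8 151.8 -22.7] roll 7.7
```

View pics/s7.png

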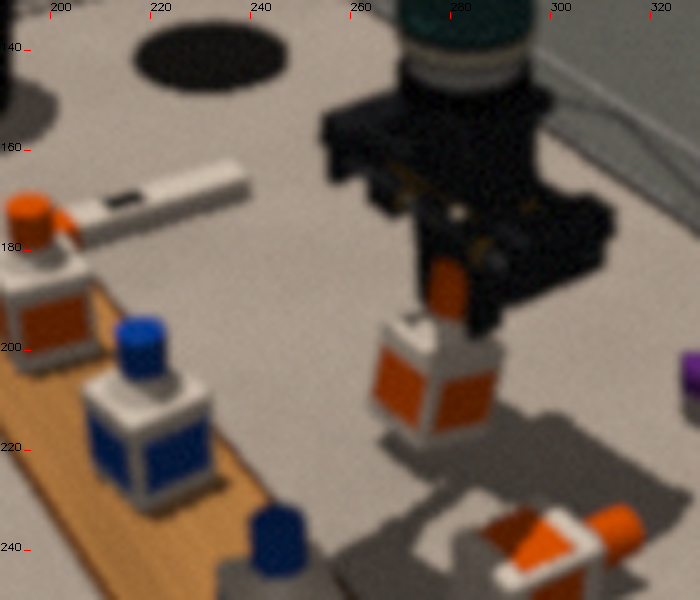

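Call:
drive_tool([
  [[0, 6, -8], 0],
  [[2, 20, -15], 1],
  [[4, 38, -20], 2],
  [[6, 58, -22], 3],
  [[10, 80, -22], 4],
  [[15, 102, -22], 6],
  [[20, 124, -22], 7],
  [[30, 140, -22], 8],
], squeeze=12)

```text
clock: 11.87
eef_pos: [0.6231, 0.2673, 0.1069]
ee_rot: [0.032, 0.999, 0.002, 0.004]
ft_force: [0.8, 0.6, -1.3]
finger_gap: 0.0298
```

```bash
python3 -c "
from h import *
go((.485,.264,.105),86.7)
"
```

```text
t11.87 eef [0.6231 0.2673 0.1069] jaw 86.4 tilt [0.0083 0.0039] F [ 0.8  0.6 -1.3] gap 0.0298 q6 -1.14 | d mm [137.6 -12.    0.7] roll -0.3
```

Call:
drive_tool([
  [[8, -2, 0], 0],
  [[22, -4, 0], 0],
  [[42, -6, 0], 0],
  [[64, -8, 0], 0],
  [[86, -10, 0], 0],
  [[108, -12, 0], 0],
  [[126, -12, 0], 0],
  [[137, -12, 0], 0],
])

```text
clock: 12.53
eef_pos: [0.4833, 0.2632, 0.1057]
ee_rot: [0.031, 0.999, 0.002, 0.003]
ft_force: [1.0, 0.1, -1.7]
finger_gap: 0.0292
```

```bash
python3 -c "
from h import *
go((.485,.264,.0775),86.7)
f=optics.grab_frame('side'); crop(f,150,120,290,240,5,'s8.png')
f=wr('w8.png')
"
```

```text
t12.53 eef [0.4833 0.2632 0.1057] jaw 86.4 tilt [0.007  0.0032] F [ 1.   0.1 -1.7] gap 0.0292 q6 -1.05 | d mm [-1.4  0.8 28.2] roll -0.3
```

View pics/s8.png

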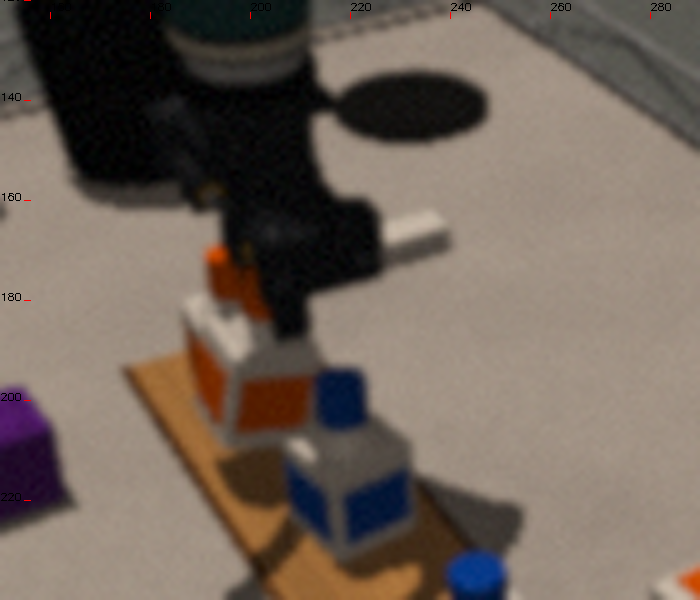

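View pics/w8.png

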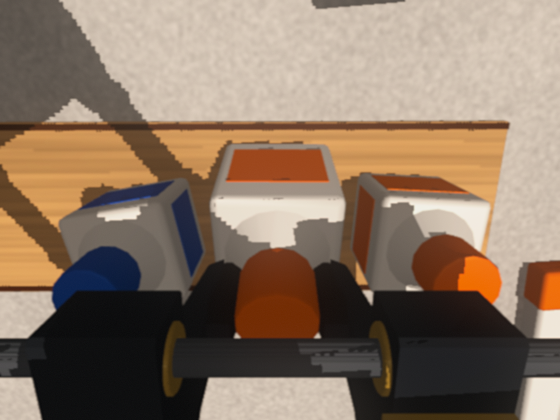

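Call:
drive_tool([
  [[-1, 1, 4], 0],
  [[-1, 1, 9], 0],
  [[-1, 1, 13], 0],
  [[-1, 1, 17], 0],
  [[-1, 1, 20], 0],
  [[-1, 1, 23], 0],
  [[-1, 1, 25], 0],
  [[-1, 1, 27], 0],
])

```text
clock: 13.3
eef_pos: [0.4858, 0.2648, 0.0794]
ee_rot: [0.031, 1.0, 0.002, 0.004]
ft_force: [-1.3, -2.3, 12.3]
finger_gap: 0.0293
```

```bash
python3 -c "
from h import *
go((.485,.264,.0775),86.7)
f=wr('w9.png')
"
```

```text
t13.30 eef [0.4858 0.2648 0.0794] jaw 86.4 tilt [0.0081 0.0037] F [-1.3 -2.3 12.3] gap 0.0293 q6 -1.05 | d mm [ 0.8 -0.9  1.9] roll -0.3
```

View pics/w9.png

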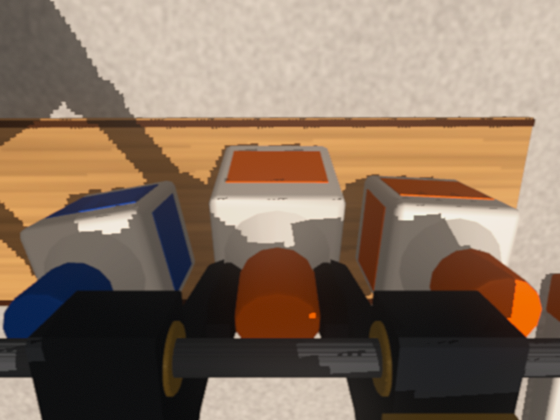

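Call:
drive_tool([
  [[0, 0, -2], 0],
  [[0, 0, -2], 0],
  [[0, 0, -2], 0],
  [[0, 0, -2], 0],
  [[0, 0, -2], 0],
  [[0, 0, -2], 0],
  [[0, 0, -2], 0],
  [[0, 0, -2], 0],
], squeeze=3)

```text
clock: 14.02
eef_pos: [0.486, 0.2647, 0.0815]
ee_rot: [0.031, 1.0, 0.002, 0.004]
ft_force: [0.5, 0.1, -1.7]
finger_gap: 0.0299
```

Call:
drive_tool([
  [[0, 0, 0], 0],
  [[0, 0, 0], 0],
  [[0, 0, 0], 0],
  [[0, 0, 0], 0],
  [[0, 0, 0], 0],
  [[0, 0, 0], 0],
  [[0, 0, 0], 0],
  [[0, 0, 0], 0],
], hand=0)

```text
clock: 14.68
eef_pos: [0.486, 0.2648, 0.0815]
ee_rot: [0.031, 1.0, 0.002, 0.004]
ft_force: [-0.8, 0.1, 0.0]
finger_gap: 0.044
```

```bash
python3 -c "
from h import *
go((.485,.264,.0775),86.7)
f=wr('w10.png')
"
```

```text
t14.68 eef [0.486  0.2648 0.0815] jaw 86.4 tilt [0.0087 0.0036] F [-0.8  0.1  0. ] gap 0.0440 q6 -1.05 | d mm [ 1.  -0.8  4. ] roll -0.3
```

View pics/w10.png

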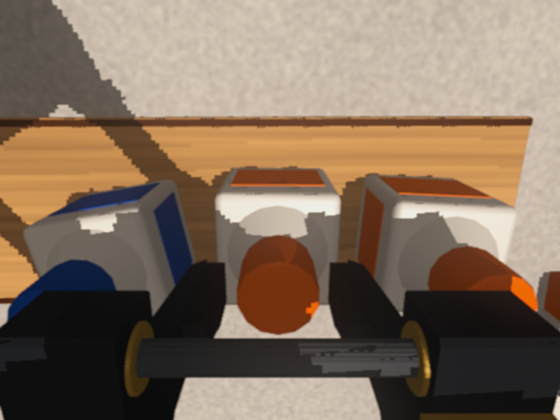

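Upright now, same look as its neighbour. Raise and go to bottle A.

Call:
drive_tool([
  [[0, 0, -8], 0],
  [[0, 0, -20], 0],
  [[0, 0, -40], 0],
  [[0, 0, -60], 0],
  [[0, 0, -80], 0],
  [[0, 0, -95], 0],
  [[0, 0, -100], 0],
  [[0, 0, -100], 0],
])

```text
clock: 15.4
eef_pos: [0.4866, 0.2651, 0.1845]
ee_rot: [0.031, 0.999, 0.003, 0.007]
ft_force: [0.3, -0.8, -0.4]
finger_gap: 0.0439
```

```bash
python3 -c "
from h import *
f=wr('w11.png')
go((.658,-.032,.18),91)
f=snap('scene','c11.png')
f=optics.grab_frame('side');crop(f,150,120,330,290,4,'s11.png')
"
```

```text
t15.45 eef [0.4857 0.2647 0.1828] jaw 86.4 tilt [0.0109 0.0046] F [-0.5  0.7  0.1] gap 0.0438 q6 -1.05 | d mm [-190.3 -285.5    3.3] roll -4.6
```

View pics/w11.png

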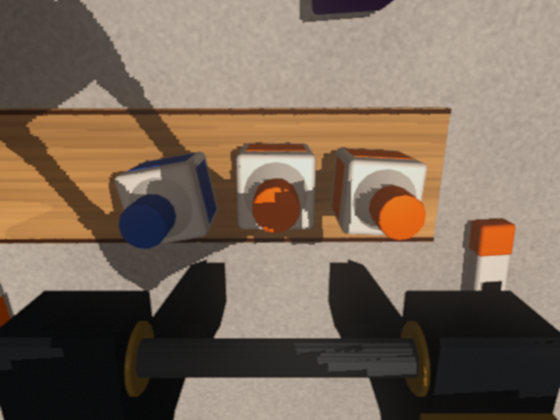

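View pics/s11.png

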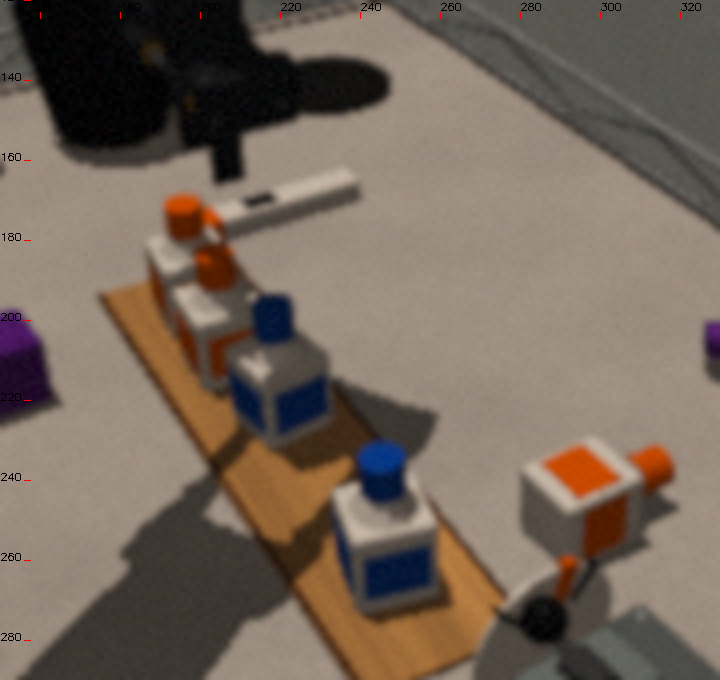

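Call:
drive_tool([
  [[-10, -25, 0], 0],
  [[-30, -60, 0], -1],
  [[-55, -95, 0], -2],
  [[-80, -130, 0], -3],
  [[-105, -165, 0], -4],
  [[-130, -200, 0], -5],
  [[-155, -235, 0], -5],
  [[-175, -265, 3], -5],
], hand=-0.35)

```text
clock: 16.22
eef_pos: [0.6424, -0.0121, 0.1769]
ee_rot: [-0.013, 1.0, 0.002, 0.003]
ft_force: [0.6, 0.4, 0.8]
finger_gap: 0.0592
```

Call:
drive_tool([
  [[-14, -20, 0], 0],
  [[-14, -20, 0], 0],
  [[-14, -20, 0], 0],
  [[-14, -20, 0], 0],
  [[-14, -20, 0], 0],
  [[-14, -20, 0], 0],
  [[-14, -20, 0], 0],
  [[-14, -20, 0], 0],
])

```text
clock: 16.88
eef_pos: [0.6566, -0.0306, 0.1772]
ee_rot: [-0.013, 1.0, 0.002, 0.003]
ft_force: [1.1, 1.2, 0.4]
finger_gap: 0.0595
```

```bash
python3 -c "
from h import *
go((.658,-.032,.18),91)
import pickle; pickle.dump(wr('w12.png'),open('w12.pkl','wb'))
"
```

```text
t16.88 eef [ 0.6566 -0.0306  0.1772] jaw 91.5 tilt [0.0061 0.0032] F [1.1 1.2 0.4] gap 0.0595 q6 -1.69 | d mm [-1.3 -1.4 -2.8] roll 0.5
```

View pics/w12.png

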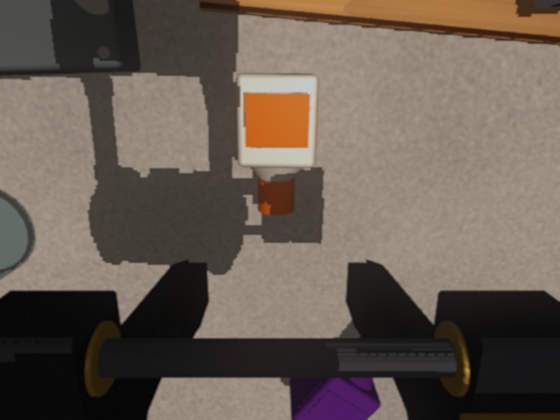

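```bash
python3 -c "
from h import *
f=saved('w12')
print(atz(f,276,195,.034), atz(f,278,74,.056),atz(f,277.5,166,.056))
sc=saved('scene');si=saved('side')
print(tri([ray(f,276,195),ray(sc,278.8,235.8),ray(si,312.4,236.6)]))
go((.656,-.0315,.0105),90.5)
"
```

```text
[ 0.65523316 -0.03064148  0.034     ] [ 0.56644455 -0.03151432  0.056     ] [ 0.62808056 -0.03027972  0.056     ]
(array([ 0.65705244, -0.0313763 ,  0.03094913]), [np.float64(0.001245529317518095), np.float64(0.00018132485570325973), np.float64(0.0013792852022532292)])
t16.93 eef [ 0.6567 -0.0309  0.1772] jaw 91.5 tilt [0.0061 0.0032] F [ 0.2 -0.  -0.2] gap 0.0597 q6 -1.69 | d mm [  1.8  -1.1 166.7] roll 1.0
```

Call:
drive_tool([
  [[2, -1, 20], 1],
  [[2, -1, 50], 1],
  [[2, -1, 80], 1],
  [[2, -1, 105], 1],
  [[2, -1, 130], 1],
  [[2, -1, 150], 1],
  [[2, -1, 162], 1],
  [[2, -1, 166], 1],
])

```text
clock: 17.6
eef_pos: [0.6539, -0.0309, 0.0087]
ee_rot: [-0.005, 1.0, 0.002, 0.001]
ft_force: [-0.1, -0.1, -0.2]
finger_gap: 0.0597
```

Call:
drive_tool([
  [[0, 0, 0], 0],
  [[0, 0, 0], 0],
  [[0, 0, 0], 0],
  [[0, 0, 0], 0],
  [[0, 0, 0], 0],
  [[0, 0, 0], 0],
  [[0, 0, 0], 0],
  [[0, 0, 0], 0],
], hand=1, squeeze=8)

```text
clock: 18.27
eef_pos: [0.6553, -0.0311, 0.0101]
ee_rot: [-0.005, 1.0, 0.002, 0.003]
ft_force: [1.4, -0.4, 4.3]
finger_gap: 0.0297
```

Call:
drive_tool([
  [[0, 0, -4], 0],
  [[0, 0, -9], 0],
  [[0, 0, -14], 0],
  [[0, 0, -19], 0],
  [[0, 0, -24], 0],
  [[0, 0, -29], 0],
  [[0, 0, -34], 0],
  [[0, 0, -39], 0],
])

```text
clock: 18.93
eef_pos: [0.655, -0.0312, 0.0495]
ee_rot: [-0.005, 1.0, 0.002, 0.002]
ft_force: [0.3, -0.0, -1.2]
finger_gap: 0.0296
```

Call:
drive_tool([
  [[0, 0, -4], 0],
  [[0, 0, -8], 0],
  [[0, 0, -12], 0],
  [[0, 0, -16], 0],
  [[0, 0, -20], 0],
  [[0, 0, -24], 0],
  [[0, 0, -28], 0],
  [[0, 0, -32], 0],
])

```text
clock: 19.6
eef_pos: [0.655, -0.0313, 0.0819]
ee_rot: [-0.005, 1.0, 0.002, 0.003]
ft_force: [0.2, -0.7, -2.4]
finger_gap: 0.0296
```

```bash
python3 -c "
from h import *
go((.472,.09,.105),86.7)
f=optics.grab_frame('side'); crop(f,220,150,360,270,5,'s13.png')
"
```

```text
t19.60 eef [ 0.655  -0.0313  0.0819] jaw 90.5 tilt [0.0052 0.0033] F [ 0.2 -0.7 -2.4] gap 0.0296 q6 -1.67 | d mm [181.7 123.  -23.7] roll 3.8
```

View pics/s13.png

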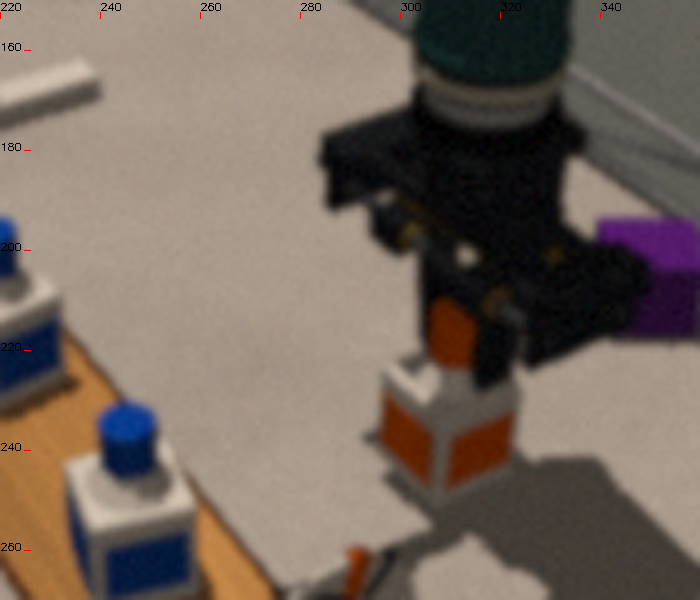

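Call:
drive_tool([
  [[0, 5, -8], 0],
  [[2, 16, -15], 1],
  [[4, 32, -20], 1],
  [[6, 50, -23], 2],
  [[10, 70, -24], 2],
  [[16, 90, -24], 3],
  [[26, 108, -24], 4],
  [[42, 120, -24], 4],
], squeeze=12)

```text
clock: 20.32
eef_pos: [0.6127, 0.091, 0.1077]
ee_rot: [0.03, 1.0, 0.002, 0.004]
ft_force: [0.6, -0.1, -2.9]
finger_gap: 0.0293
```

```bash
python3 -c "
from h import *
go((.472,.09,.105),86.7)
"
```

```text
t20.32 eef [0.6127 0.091  0.1077] jaw 86.6 tilt [0.0081 0.0042] F [ 0.6 -0.1 -2.9] gap 0.0293 q6 -1.41 | d mm [140.4  -9.4   1.6] roll -0.1
```

Call:
drive_tool([
  [[8, -1, 0], 0],
  [[22, -3, 0], 0],
  [[42, -5, 0], 0],
  [[64, -7, 0], 0],
  [[88, -8, 0], 0],
  [[112, -9, 0], 0],
  [[130, -9, 1], 0],
  [[140, -9, 1], 0],
])

```text
clock: 20.98
eef_pos: [0.4698, 0.0903, 0.1052]
ee_rot: [0.03, 1.0, 0.002, 0.003]
ft_force: [-0.8, -0.3, -2.4]
finger_gap: 0.0294
```

Call:
drive_tool([
  [[0, 0, 4], 0],
  [[0, 0, 9], 0],
  [[0, 0, 13], 0],
  [[0, 0, 17], 0],
  [[0, 0, 20], 0],
  [[0, 0, 22], 0],
  [[0, 0, 24], 0],
  [[0, 0, 25], 0],
])

```text
clock: 21.65
eef_pos: [0.47, 0.0903, 0.0798]
ee_rot: [0.03, 1.0, 0.002, 0.003]
ft_force: [0.4, -0.0, -1.5]
finger_gap: 0.0294
```

```bash
python3 -c "
from h import *
go((.472,.09,.0775),86.7)
f=wr('w14.png')
"
```

```text
t21.65 eef [0.47   0.0903 0.0798] jaw 86.6 tilt [0.0058 0.0039] F [ 0.4 -0.  -1.5] gap 0.0294 q6 -1.38 | d mm [-2.  -0.2  2.3] roll -0.1
```

View pics/w14.png

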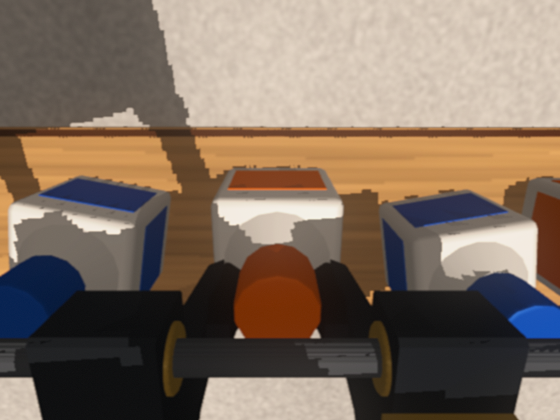

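Nearly touching. Lower 4 mm more, slacken, open.

Call:
drive_tool([
  [[0, 0, 1], 0],
  [[0, 0, 2], 0],
  [[0, 0, 3], 0],
  [[0, 0, 4], 0],
  [[0, 0, 4], 0],
  [[0, 0, 4], 0],
  [[0, 0, 4], 0],
  [[0, 0, 4], 0],
], squeeze=6)

```text
clock: 22.37
eef_pos: [0.47, 0.0904, 0.0759]
ee_rot: [0.03, 1.0, 0.002, 0.003]
ft_force: [0.6, 0.2, -2.0]
finger_gap: 0.0297
```

Call:
drive_tool([
  [[0, 0, 0], 0],
  [[0, 0, 0], 0],
  [[0, 0, 0], 0],
  [[0, 0, 0], 0],
  [[0, 0, 0], 0],
  [[0, 0, 0], 0],
  [[0, 0, 0], 0],
  [[0, 0, 0], 0],
], hand=0, squeeze=3)

```text
clock: 23.03
eef_pos: [0.47, 0.0904, 0.0759]
ee_rot: [0.03, 1.0, 0.002, 0.003]
ft_force: [0.0, -0.2, -0.2]
finger_gap: 0.0444
```

Call:
drive_tool([
  [[0, 0, -8], 0],
  [[0, 0, -20], 0],
  [[0, 0, -40], 0],
  [[0, 0, -60], 0],
  [[0, 0, -80], 0],
  [[0, 0, -100], 0],
  [[0, 0, -110], 0],
  [[0, 0, -110], 0],
])

```text
clock: 23.7
eef_pos: [0.4714, 0.0902, 0.1892]
ee_rot: [0.03, 1.0, 0.003, 0.006]
ft_force: [0.2, 0.7, 0.1]
finger_gap: 0.0442
```

```bash
python3 -c "
from h import *
go((.472,.09,.0775),86.7)
f=wr('w15.png')
f=optics.grab_frame('scene'); crop(f,225,100,395,255,4,'c15.png')
"
```

```text
t23.70 eef [0.4714 0.0902 0.1892] jaw 86.6 tilt [0.0118 0.0047] F [0.2 0.7 0.1] gap 0.0442 q6 -1.38 | d mm [  0.7  -0.8 111.7] roll -0.1
```

View pics/w15.png

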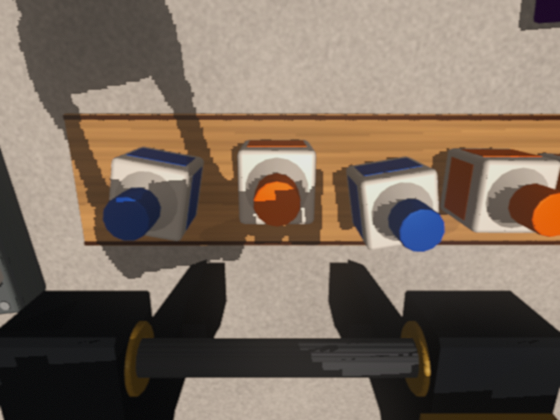

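View pics/c15.png

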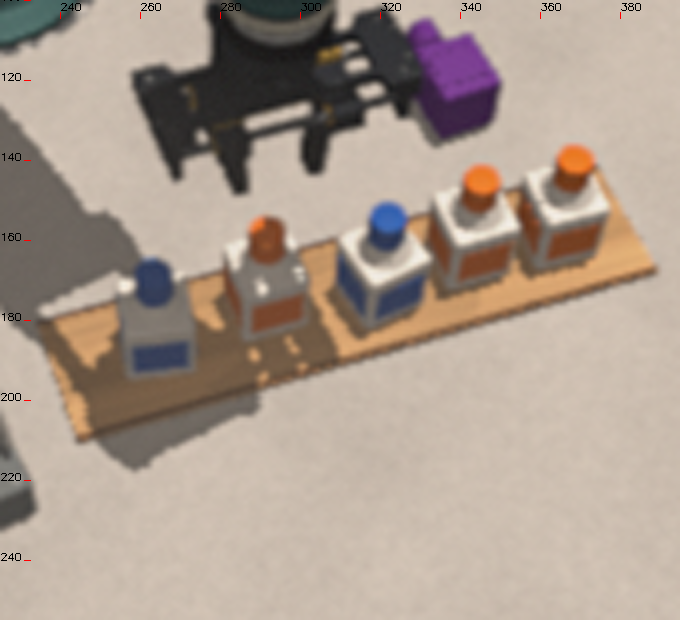

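```bash
python3 -c "
from h import *
go((.47,-.189,.22),93.1)
"
```

```text
t23.80 eef [0.4693 0.0899 0.1858] jaw 86.6 tilt [0.0064 0.004 ] F [-0.9 -1.   0.2] gap 0.0439 q6 -1.38 | d mm [ -17.4 -278.3  -35.3] roll -6.5
```

Call:
drive_tool([
  [[0, -10, -15], 0],
  [[-2, -40, -25], -1],
  [[-4, -75, -33], -2],
  [[-6, -115, -35], -3],
  [[-9, -155, -35], -4],
  [[-12, -195, -35], -5],
  [[-15, -235, -35], -6],
  [[-17, -270, -35], -6],
])

```text
clock: 24.47
eef_pos: [0.4687, -0.1827, 0.2178]
ee_rot: [-0.023, 1.0, 0.002, 0.002]
ft_force: [0.4, -0.2, 0.2]
finger_gap: 0.0439
```

Call:
drive_tool([
  [[0, -8, 0], 0],
  [[0, -8, 0], 0],
  [[0, -8, 0], 0],
  [[0, -8, 0], 0],
  [[0, -8, 0], 0],
  [[0, -8, 0], 0],
  [[0, -8, 0], 0],
  [[0, -8, 0], 0],
], hand=-0.2)

```text
clock: 25.13
eef_pos: [0.4693, -0.1899, 0.2179]
ee_rot: [-0.024, 1.0, 0.002, 0.002]
ft_force: [-0.8, 0.5, 0.1]
finger_gap: 0.0532
```

```bash
python3 -c "
from h import *
go((.47,-.189,.22),93.1)
import pickle; pickle.dump(wr('w16.png'),open('w16.pkl','wb'))
"
```

```text
t25.13 eef [ 0.4693 -0.1899  0.2179] jaw 92.7 tilt [0.0041 0.0048] F [-0.8  0.5  0.1] gap 0.0532 q6 -2.06 | d mm [-0.7  0.8 -2. ] roll -0.4
```

View pics/w16.png

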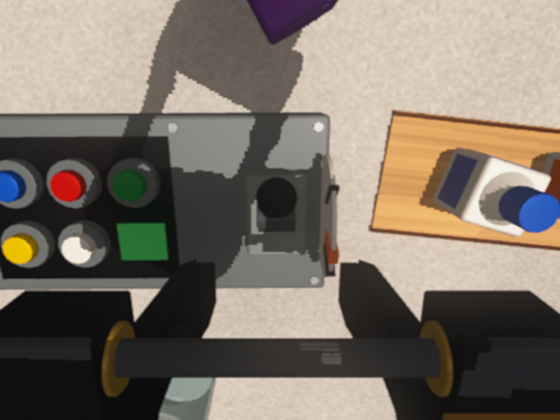

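```bash
python3 -c "
from h import *
f=saved('w16'); sc=saved('scene');si=saved('side')
b=[ray(f,277,197),ray(sc,200.6,180.4),ray(si,285.3,274.6)]
print(tri(b),tri(b[:2]),tri(b[::2]))
print('orange',atz(f,333,248,.095),atz(f,333,190,.095))
print('mark tri',tri([ray(f,333,248),ray(si,291.3,261.)]))
for z in (.067,): 
  for n,p in dict(w=(78.5,248),g=(129.5,182),r=(67.5,186),b=(8,188),y=(19.5,250)).items(): print(n,atz(f,*p,z).round(4))
S=dict(w=((231,311),(450,343)),g=((287,203),(301,332)),b=((119,268),(449,480)),y=((145,345),(529,416)),r=((203,235),(371,404)))
W=dict(w=(78.5,248),g=(129.5,182),r=(67.5,186),b=(8,188),y=(19.5,250))
for k in S:
  c,d=S[k]; p,e=tri([ray(f,*W[k]),ray(sc,110+c[0]/5-.4,170+c[1]/5-.4),ray(si,250+d[0]/4-.4,250+d[1]/4-.4)]); print(k,p.round(4),np.round(e,4))
for p in ((173,127),(319,126),(315,280)): print('screw',atz(f,*p,.045).round(4))
"
```

```text
(array([ 0.45393215, -0.18982078,  0.13326631]), [np.float64(0.00025090527283213373), np.float64(0.00045743122350717046), np.float64(0.00045022436299942413)]) (array([ 0.45385316, -0.18998197,  0.13258196]), [np.float64(0.00012692893785371385), np.float64(0.00012692893785375917)]) (array([ 0.45350839, -0.18990558,  0.13411941]), [np.float64(6.076513837823217e-05), np.float64(6.076513837836938e-05)])
orange [ 0.50245024 -0.14433209  0.095     ] [ 0.45676684 -0.14843375  0.095     ]
mark tri (array([ 0.4962759 , -0.14890313,  0.11622622]), [np.float64(0.0024622020127918207), np.float64(0.0024622020127917617)])
w [ 0.5231 -0.3541  0.067 ]
g [ 0.4641 -0.3072  0.067 ]
r [ 0.4696 -0.357   0.067 ]
b [ 0.4733 -0.4048  0.067 ]
y [ 0.5271 -0.404   0.067 ]
w [ 0.5257 -0.356   0.0641] [0.0012 0.0003 0.001 ]
g [ 0.4674 -0.3089  0.063 ] [0.0023 0.0006 0.002 ]
b [ 0.4743 -0.4084  0.0635] [0.0009 0.0008 0.0006]
y [ 0.5289 -0.4062  0.0644] [0.0005 0.0001 0.0006]
r [ 0.4708 -0.3591  0.0636] [0.0004 0.0001 0.0005]
screw [ 0.4213 -0.2766  0.045 ]
screw [ 0.4151 -0.1564  0.045 ]
screw [ 0.5559 -0.149   0.045 ]
```

```bash
python3 -c "
from h import *
go((.454,-.190,.160),93.1)
"
```

```text
t25.18 eef [ 0.4693 -0.19    0.218 ] jaw 92.7 tilt [0.0041 0.0048] F [ 0.6 -1.2 -0.3] gap 0.0528 q6 -2.06 | d mm [15.5  0.5 57.9] roll -0.4
```

Call:
drive_tool([
  [[5, 0, 10], 0],
  [[10, 0, 22], 0],
  [[15, 0, 35], 0],
  [[15, 0, 46], 0],
  [[15, 0, 54], 0],
  [[15, 0, 58], 0],
  [[15, 0, 58], 0],
  [[15, 0, 58], 0],
], hand=0.2, squeeze=5)

```text
clock: 25.85
eef_pos: [0.4547, -0.1905, 0.1597]
ee_rot: [-0.023, 1.0, 0.002, 0.002]
ft_force: [-0.5, -0.5, 0.4]
finger_gap: 0.0354
```

```bash
python3 -c "
from h import *
wr('w17.png')
go((.454,-.190,.125),93.1)
f=optics.grab_frame('side'); crop(f,230,220,350,320,6,'s17.png')
"
```

```text
t25.90 eef [ 0.455  -0.1907  0.1602] jaw 92.7 tilt [0.0047 0.0045] F [-0.  -0.4  0.6] gap 0.0352 q6 -2.07 | d mm [ 1.2  0.6 35.2] roll -0.4
```

View pics/w17.png

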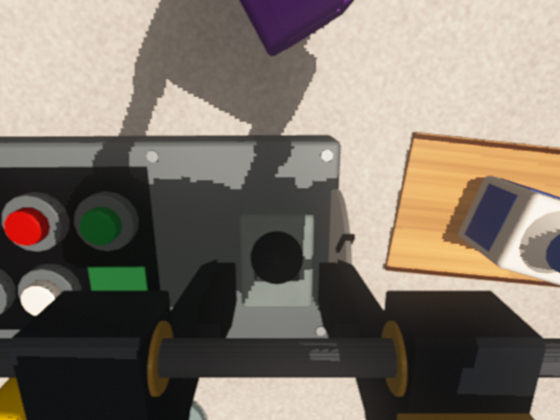

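View pics/s17.png

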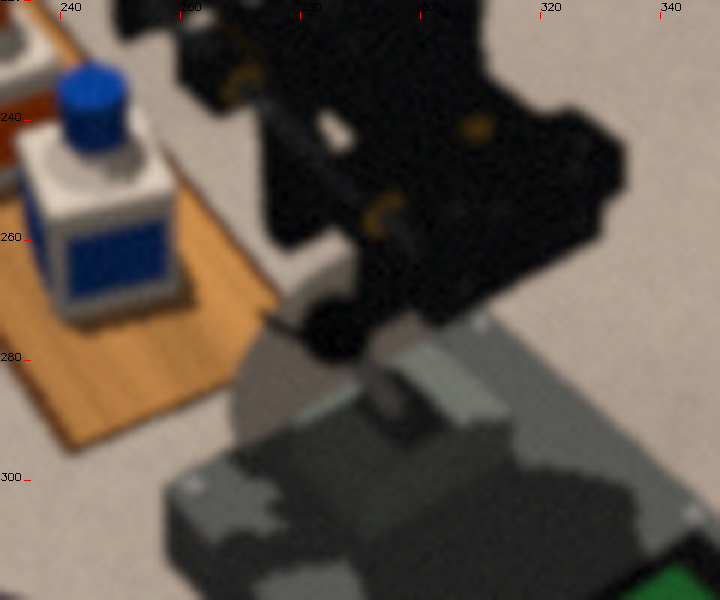

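Call:
drive_tool([
  [[1, 0, 5], 0],
  [[1, 0, 11], 0],
  [[1, 0, 17], 0],
  [[1, 0, 23], 0],
  [[1, 0, 28], 0],
  [[1, 0, 32], 0],
  [[1, 0, 34], 0],
  [[1, 0, 34], 0],
])

```text
clock: 26.62
eef_pos: [0.4539, -0.1904, 0.1257]
ee_rot: [-0.023, 1.0, 0.002, 0.002]
ft_force: [0.4, -0.9, -0.0]
finger_gap: 0.0351
```

Call:
drive_tool([
  [[0, 0, 0], 0],
  [[0, 0, 0], 0],
  [[0, 0, 0], 0],
  [[0, 0, 0], 0],
  [[0, 0, 0], 0],
  [[0, 0, 0], 0],
  [[0, 0, 0], 0],
  [[0, 0, 0], 0],
], hand=1, squeeze=5)

```text
clock: 27.28
eef_pos: [0.454, -0.1906, 0.1258]
ee_rot: [-0.023, 1.0, 0.002, 0.002]
ft_force: [0.9, -1.4, -0.8]
finger_gap: 0.0256
```

```bash
python3 -c "
from h import *
go((.5087,-.187,.131),93.1)
"
```

```text
t27.28 eef [ 0.454  -0.1906  0.1258] jaw 92.7 tilt [0.0042 0.0046] F [ 0.9 -1.4 -0.8] gap 0.0256 q6 -2.07 | d mm [-54.8   1.   -4.9] roll -0.4
```

Call:
drive_tool([
  [[-7, 0, -3], 0],
  [[-14, 0, -5], 0],
  [[-21, 0, -7], 0],
  [[-29, 0, -7], 0],
  [[-36, 0, -7], 0],
  [[-44, 0, -7], 0],
  [[-51, 0, -5], 0],
  [[-55, 0, -4], 0],
])

```text
clock: 27.95
eef_pos: [0.5106, -0.1878, 0.1302]
ee_rot: [-0.024, 1.0, 0.002, 0.003]
ft_force: [-0.2, 0.4, 2.6]
finger_gap: 0.0254
```

```bash
python3 -c "
from h import *
go((.5087,-.187,.131),93.1)
f=optics.grab_frame('side'); crop(f,230,210,350,310,6,'s18.png')
f=optics.grab_frame('scene'); crop(f,150,140,270,240,6,'c18.png')
"
```

```text
t27.95 eef [ 0.5106 -0.1878  0.1302] jaw 92.7 tilt [0.0055 0.0048] F [-0.2  0.4  2.6] gap 0.0254 q6 -2.02 | d mm [ 1.8  0.9 -0.8] roll -0.4
```

View pics/s18.png

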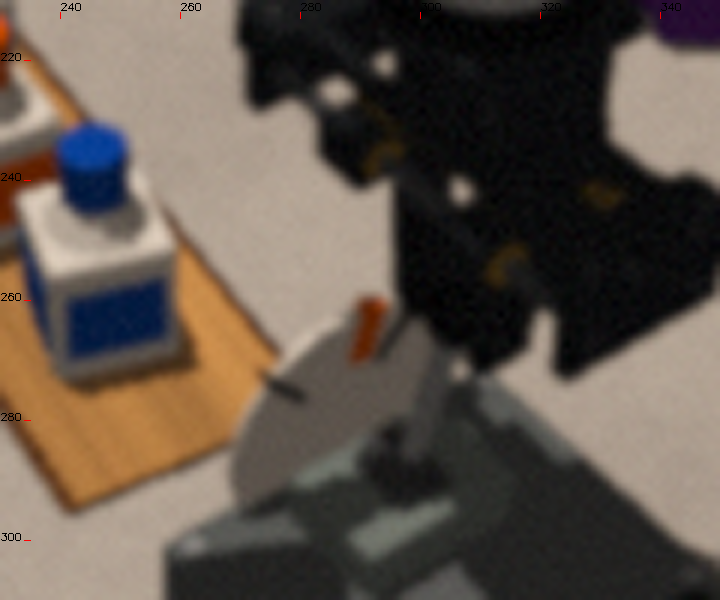

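View pics/c18.png

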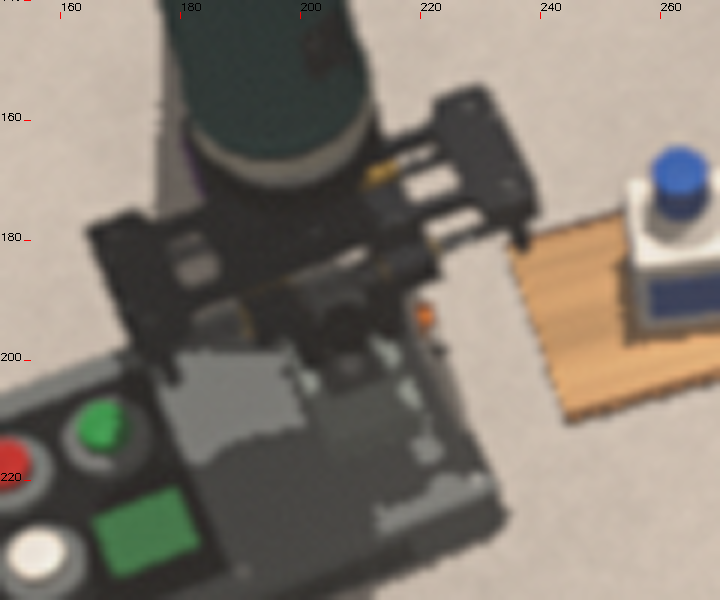

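```bash
cat > dial.py <<'E'
from h import *
si=saved('side'); yaw=np.radians(3.1)
ex=np.array([np.cos(yaw),np.sin(yaw),0]); ey=np.array([-np.sin(yaw),np.cos(yaw),0])
P0=np.array([.4866,-.188,0])
def inplane(uv,off):
    o,d=ray(si,*uv); P=P0+ey*off; s=((P-o)@ey)/(d@ey); q=o+s*d; return np.array([(q-P0)@ex,q[2]])
if __name__=='__main__':
    c=lambda x,y:(230+x/6-.4,210+y/6-.4)
    for off in (.037,.039):
        L=[]
        for n,a,b in (('closed',(262,375),(303,397)),('orange',(375,300),(360,360)),('far',(408,312),(385,352))):
            p,q=inplane(c(*a),off),inplane(c(*b),off); d=p-q; L.append((p,q)); print(n,p.round(4),q.round(4),'ang',np.arctan2(d[0],d[1]).round(3))
        # fit pivot with known angles
        A=[];B=[]
        for (p,q),t in zip(L,(-.7,.3,.7)):
            n=np.array([np.cos(t),-np.sin(t)]); A.append(n);B.append(n@((p+q)/2))
        s=np.linalg.lstsq(np.array(A),np.array(B),rcond=None); print('pivot',s[0].round(4),s[1])
    o,e,R=pose()
    print('pinch ball now', ((e-P0)@ex).round(4), (e-P0)@ey)
E
python3 dial.py
```

```text
closed [-0.0365  0.1131] [-0.0173  0.09  ] ang -0.693
orange [0.0155 0.1208] [0.0096 0.0932] ang 0.211
far [0.0323 0.1051] [0.0219 0.0901] ang 0.608
pivot [0.0012 0.0678] [9.23603189e-07]
closed [-0.035   0.1105] [-0.0157  0.0873] ang -0.693
orange [0.0173 0.1183] [0.0113 0.0906] ang 0.211
far [0.0341 0.1025] [0.0237 0.0875] ang 0.608
pivot [0.0028 0.065 ] [9.31519434e-07]
pinch ball now 0.0239 -0.0010884407119517224
```

Call:
drive_tool([
  [[0, 0, 0], 0],
  [[0, 0, 0], 0],
  [[0, 0, 0], 0],
  [[0, 0, 0], 0],
  [[0, 0, 0], 0],
  [[0, 0, 0], 0],
  [[0, 0, 0], 0],
  [[0, 0, 0], 0],
], hand=0.2)

```text
clock: 28.72
eef_pos: [0.5104, -0.1879, 0.1303]
ee_rot: [-0.024, 1.0, 0.002, 0.003]
ft_force: [0.1, 0.4, 0.7]
finger_gap: 0.0353
```

Call:
drive_tool([
  [[0, 0, -5], 0],
  [[0, 0, -15], 0],
  [[0, 0, -30], 0],
  [[0, 0, -50], 0],
  [[0, 0, -70], 0],
  [[0, 0, -85], 0],
  [[0, 0, -90], 0],
  [[0, 0, -90], 0],
])

```text
clock: 29.38
eef_pos: [0.5112, -0.1888, 0.223]
ee_rot: [-0.024, 1.0, 0.001, 0.005]
ft_force: [0.5, -0.4, 0.5]
finger_gap: 0.0353
```

```bash
python3 -c "
from h import *
go((.5087,-.187,.131),93.1)
import pickle; pickle.dump(wr('w19.png'),open('w19.pkl','wb'))
f=optics.grab_frame('side'); crop(f,230,210,350,310,6,'s19.png')
f=optics.grab_frame('scene'); crop(f,150,140,270,240,6,'c19.png')
"
```

```text
t29.38 eef [ 0.5112 -0.1888  0.223 ] jaw 92.7 tilt [0.0103 0.0028] F [ 0.5 -0.4  0.5] gap 0.0353 q6 -2.02 | d mm [ 3.4  1.7 92. ] roll -0.4
```

View pics/s19.png

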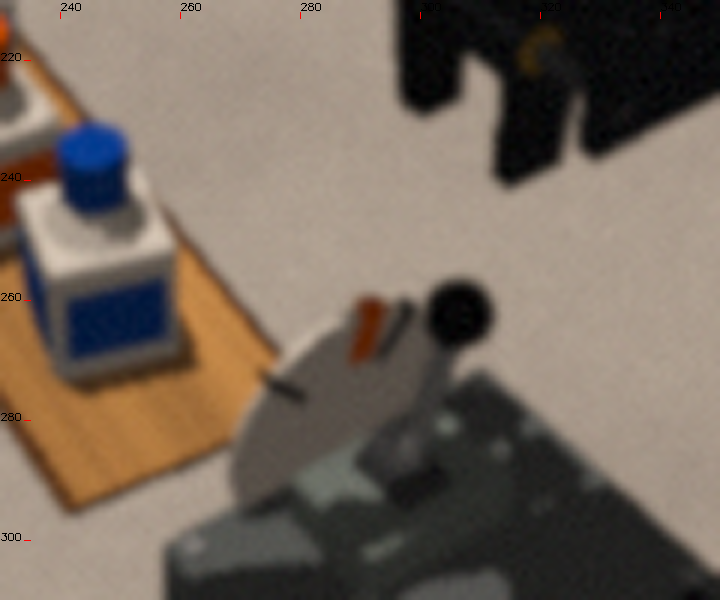

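View pics/c19.png

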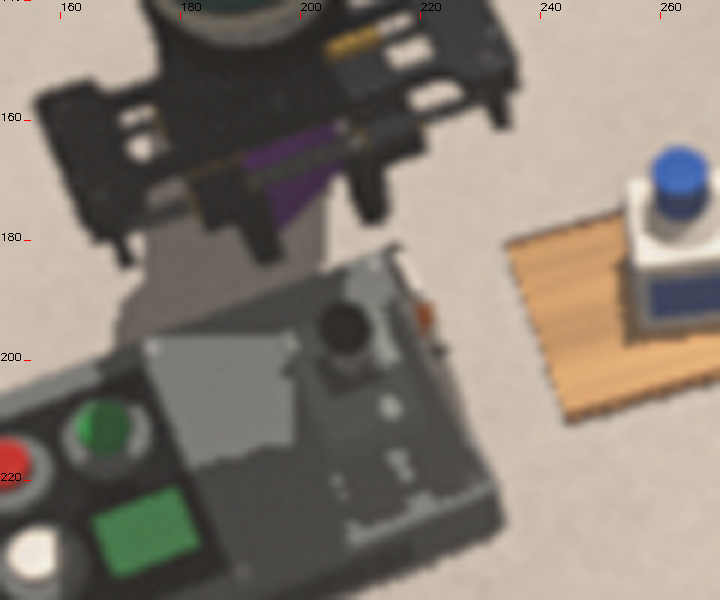

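View pics/w19.png

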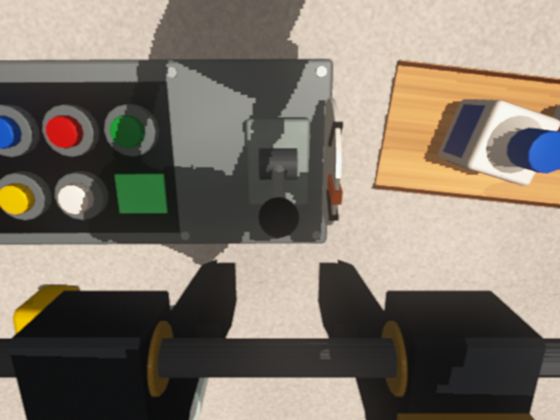

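```bash
python3 -c "
from dial import *
f=saved('w19'); sc=saved('scene')
r=[ray(f,278.5,216.5),ray(sc,207.1,194.1),ray(si,306.3,261.8)]
p,e=tri(r); print(p.round(4),np.round(e,4),'off',((p-P0)@ex).round(4))
p2,e=tri(r[1:]); print(p2.round(4),((p2-P0)@ex).round(4))
p1=np.array([.4539,-.1898]); a=(p1-P0[:2])@ex[:2]; b=(p2-P0)@ex
from scipy.optimize import brentq
# circle r=.075 through both, with z1=.1333,z2
z1=.1334; z2=p2[2]; d=np.array([b-a,z2-z1]); m=np.array([(a+b)/2,(z1+z2)/2]); L=np.linalg.norm(d); h=np.sqrt(.075**2-L*L/4); n=np.array([d[1],-d[0]])/L; c=m+n*h; print('centre',c, 'lean',np.arctan2(b-c[0],z2-c[1]))
print('mark-plane check: ball ray', inplane((306.3,261.8),0.0))
"
```

```text
[ 0.5095 -0.1875  0.1388] [0.0006 0.0002 0.0006] off 0.0229
[ 0.5099 -0.1875  0.1391] 0.0233
centre [0.00227374 0.06707977] lean 0.28458803756810175
mark-plane check: ball ray [0.02412526 0.137981  ]
```

```bash
python3 -c "
from h import *
go((.526,-.356,.20),0.1)
go((.526,-.356,.20),5)
"
```

```text
t29.53 eef [ 0.5093 -0.188   0.2193] jaw 92.7 tilt [0.0046 0.0053] F [ 0.3  0.4 -0.4] gap 0.0349 q6 -2.02 | d mm [  -8.7 -168.7   18.5] roll -87.4
t29.53 eef [ 0.5093 -0.188   0.2193] jaw 92.7 tilt [0.0046 0.0053] F [ 0.3  0.4 -0.4] gap 0.0349 q6 -2.02 | d mm [  -8.7 -168.7   18.5] roll 87.7
```

Call:
drive_tool([
  [[-1, -10, 0], 6],
  [[-2, -30, 2], 12],
  [[-3, -55, 4], 18],
  [[-4, -80, 6], 24],
  [[-5, -105, 8], 30],
  [[-6, -130, 10], 36],
  [[-8, -155, 12], 42],
  [[-9, -169, 14], 48],
], hand=1, squeeze=20)

```text
clock: 30.2
eef_pos: [0.5255, -0.3583, 0.2024]
ee_rot: [0.388, 0.922, 0.003, -0.0]
ft_force: [0.1, -0.4, 0.3]
finger_gap: 0.0004
```

Call:
drive_tool([
  [[0, 0, 0], 6],
  [[0, 0, 0], 12],
  [[0, 0, 0], 18],
  [[0, 0, 0], 24],
  [[0, 0, 0], 30],
  [[0, 0, 0], 35],
  [[0, 0, 0], 40],
  [[0, 0, 0], 40],
])

```text
clock: 30.87
eef_pos: [0.5247, -0.3577, 0.2004]
ee_rot: [0.681, 0.733, 0.003, -0.003]
ft_force: [-0.3, -0.7, -0.1]
finger_gap: 0.0003
```

```bash
python3 -c "
from h import *
go((.526,-.356,.085),5)
wr('w20.png')
snap('scene','c20.png')
"
```

```text
t30.87 eef [ 0.5247 -0.3577  0.2004] jaw 4.2 tilt [-0.0002  0.008 ] F [-0.3 -0.7 -0.1] gap 0.0003 q6 -0.72 | d mm [  0.7   1.4 115.4] roll -0.8
```

View pics/w20.png

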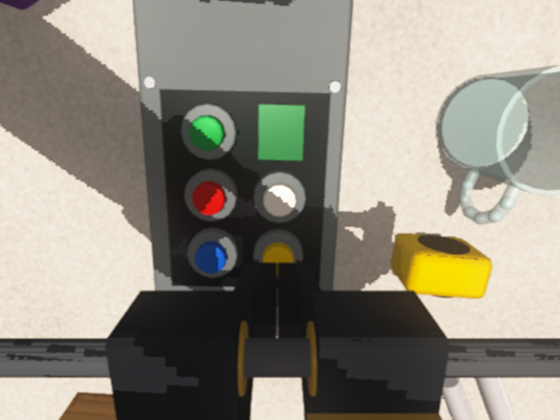

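View pics/c20.png

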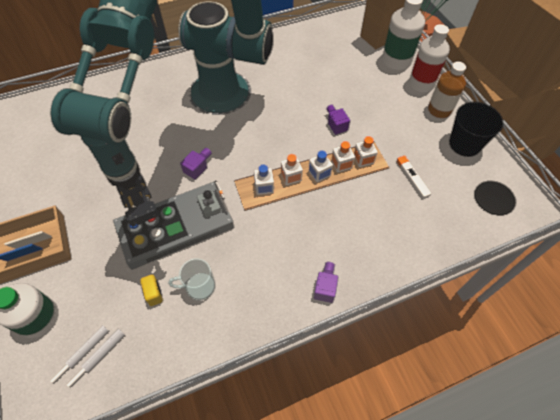

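```bash
python3 -c "
from h import *
f=wr()
for n,p in dict(w=(281,198.5),g=(207,133),r=(209.5,198.5),b=(211,257)).items(): print(n,atz(f,*p,.067).round(4))
go((.526,-.356,.072),5)
"
```

```text
w [ 0.5271 -0.355   0.067 ]
g [ 0.4694 -0.31    0.067 ]
r [ 0.4725 -0.3591  0.067 ]
b [ 0.4749 -0.4075  0.067 ]
t31.02 eef [ 0.525  -0.3579  0.2012] jaw 4.5 tilt [0.0007 0.0072] F [-0.2 -0.1  0.2] gap 0.0003 q6 -0.72 | d mm [  0.9   1.  129.2] roll -0.5
```

Call:
drive_tool([
  [[1, 1, 15], 0],
  [[1, 1, 35], 0],
  [[1, 1, 60], 0],
  [[1, 1, 85], 0],
  [[1, 1, 105], 0],
  [[1, 1, 118], 0],
  [[1, 1, 126], 0],
  [[1, 1, 127], 0],
])

```text
clock: 31.68
eef_pos: [0.525, -0.3552, 0.0723]
ee_rot: [0.679, 0.734, 0.003, -0.004]
ft_force: [0.8, -0.3, -0.4]
finger_gap: -0.0
```

```bash
python3 -c "
from h import *
go((.5265,-.3555,.060),5)
f=optics.grab_frame('side'); crop(f,280,270,420,390,5,'s21.png')
"
```

```text
t31.68 eef [ 0.525  -0.3552  0.0723] jaw 4.5 tilt [-0.0018  0.0092] F [ 0.8 -0.3 -0.4] gap -0.0000 q6 -0.72 | d mm [-0.6  1.4 12.2] roll -0.5
```

View pics/s21.png

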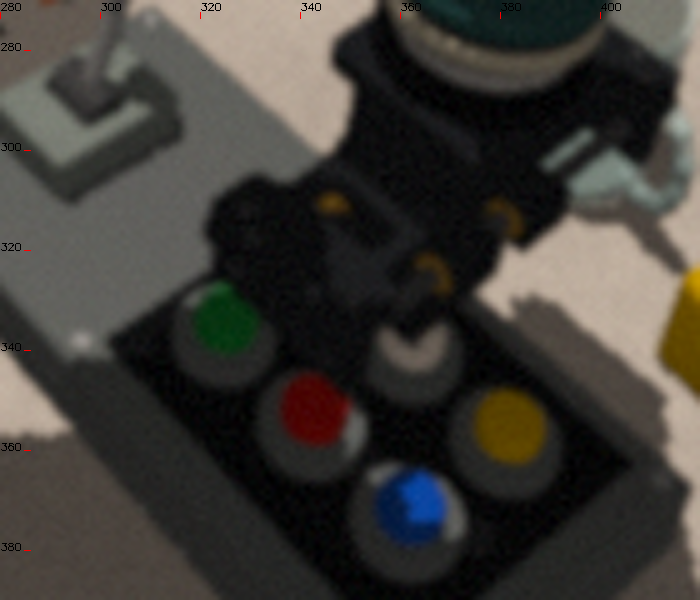

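Over the white key. Press down.

Call:
drive_tool([
  [[0, 1, 3], 0],
  [[0, 1, 5], 0],
  [[0, 1, 7], 0],
  [[0, 1, 9], 0],
  [[0, 1, 11], 0],
  [[0, 1, 12], 0],
  [[0, 1, 13], 0],
  [[0, 1, 13], 0],
])

```text
clock: 32.4
eef_pos: [0.5276, -0.3561, 0.0615]
ee_rot: [0.679, 0.734, 0.003, -0.002]
ft_force: [0.9, -0.1, 5.0]
finger_gap: 0.0006
```

```bash
python3 -c "
from h import *
go((.5265,-.3555,.060),5)
"
```

```text
t32.40 eef [ 0.5276 -0.3561  0.0615] jaw 4.5 tilt [0.0015 0.0067] F [ 0.9 -0.1  5. ] gap 0.0006 q6 -0.72 | d mm [ 0.7 -1.   1.5] roll -0.5
```

Call:
drive_tool([
  [[0, 0, 1], 0],
  [[0, 0, 2], 0],
  [[0, 0, 3], 0],
  [[0, 0, 3], 0],
  [[0, 0, 3], 0],
  [[0, 0, 3], 0],
  [[0, 0, 3], 0],
  [[0, 0, 3], 0],
])

```text
clock: 33.07
eef_pos: [0.5277, -0.3562, 0.0612]
ee_rot: [0.679, 0.734, 0.003, -0.002]
ft_force: [-4.9, 4.3, 16.4]
finger_gap: 0.0003
```

Bottomed (16 N, no more motion). Lift.

Call:
drive_tool([
  [[0, 0, -6], 0],
  [[0, 0, -14], 0],
  [[0, 0, -24], 0],
  [[0, 0, -32], 0],
  [[0, 0, -35], 0],
  [[0, 0, -35], 0],
  [[0, 0, -35], 0],
  [[0, 0, -35], 0],
])

```text
clock: 33.73
eef_pos: [0.5272, -0.3562, 0.0956]
ee_rot: [0.679, 0.734, 0.003, -0.002]
ft_force: [0.2, 0.2, -0.3]
finger_gap: 0.0003
```

```bash
python3 -c "
from h import *
go((.469,-.3095,.095),5)
"
```

```text
t33.73 eef [ 0.5272 -0.3562  0.0956] jaw 4.5 tilt [0.0007 0.0072] F [ 0.2  0.2 -0.3] gap 0.0003 q6 -0.72 | d mm [ 51.1 -54.4   0.9] roll -0.5
```

Call:
drive_tool([
  [[8, -8, 0], 0],
  [[18, -19, 0], 0],
  [[30, -32, 0], 0],
  [[42, -45, 0], 0],
  [[49, -52, 1], 0],
  [[51, -54, 10], 0],
  [[51, -54, 19], 0],
  [[51, -54, 23], 0],
])

```text
clock: 34.4
eef_pos: [0.469, -0.3091, 0.0711]
ee_rot: [0.679, 0.734, 0.003, -0.003]
ft_force: [-0.1, 0.7, -0.7]
finger_gap: 0.0005
```

```bash
python3 -c "
from h import *
go((.469,-.3095,.058),5)
f=optics.grab_frame('side'); crop(f,280,270,420,390,5,'s22.png')
"
```

```text
t34.40 eef [ 0.469  -0.3091  0.0711] jaw 4.5 tilt [-0.0005  0.008 ] F [-0.1  0.7 -0.7] gap 0.0005 q6 -0.71 | d mm [-0.5 -0.  13.1] roll -0.5
```

View pics/s22.png

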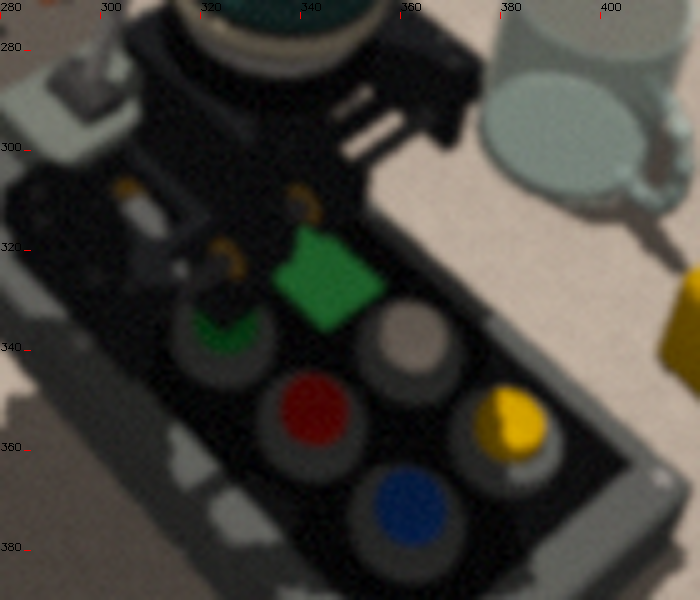

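Call:
drive_tool([
  [[0, 0, 3], 0],
  [[0, 0, 6], 0],
  [[0, 0, 8], 0],
  [[0, 0, 10], 0],
  [[0, 0, 12], 0],
  [[0, 0, 13], 0],
  [[0, 0, 14], 0],
  [[0, 0, 14], 0],
])

```text
clock: 35.12
eef_pos: [0.4696, -0.3096, 0.061]
ee_rot: [0.679, 0.734, 0.003, -0.003]
ft_force: [-9.0, 6.5, 26.5]
finger_gap: -0.0001
```

Call:
drive_tool([
  [[0, 0, -6], 0],
  [[0, 0, -14], 0],
  [[0, 0, -24], 0],
  [[0, 0, -32], 0],
  [[0, 0, -35], 0],
  [[0, 0, -35], 0],
  [[0, 0, -35], 0],
  [[0, 0, -35], 0],
])

```text
clock: 35.78
eef_pos: [0.4692, -0.3096, 0.0954]
ee_rot: [0.679, 0.734, 0.003, -0.003]
ft_force: [0.5, -0.7, 0.3]
finger_gap: 0.0002
```

```bash
python3 -c "
from h import *
go((.4747,-.408,.095),5)
"
```

```text
t35.78 eef [ 0.4692 -0.3096  0.0954] jaw 4.5 tilt [-0.0016  0.0085] F [ 0.5 -0.7  0.3] gap 0.0002 q6 -0.71 | d mm [-98.5  -2.3  -0.5] roll -0.5
```

Call:
drive_tool([
  [[-8, 0, 0], 0],
  [[-22, 0, 0], 0],
  [[-42, -1, 0], 0],
  [[-64, -2, 0], 0],
  [[-84, -2, 0], 0],
  [[-96, -2, 0], 0],
  [[-98, -2, 12], 0],
  [[-98, -2, 22], 0],
])

```text
clock: 36.45
eef_pos: [0.4749, -0.4085, 0.0717]
ee_rot: [0.679, 0.734, 0.003, -0.003]
ft_force: [0.2, -0.0, 0.3]
finger_gap: 0.0003
```

```bash
python3 -c "
from h import *
go((.4747,-.408,.058),5)
f=optics.grab_frame('side'); crop(f,280,270,420,390,5,'s23.png')
"
```

```text
t36.45 eef [ 0.4749 -0.4085  0.0717] jaw 4.4 tilt [-0.001   0.0081] F [ 0.2 -0.   0.3] gap 0.0003 q6 -0.83 | d mm [ 0.4 -0.2 13.7] roll -0.6
```

View pics/s23.png

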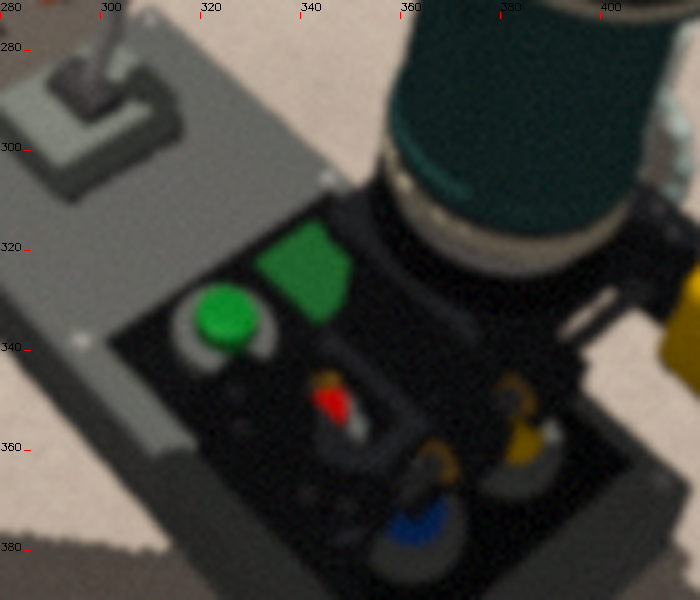

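Call:
drive_tool([
  [[0, 0, 3], 0],
  [[0, 0, 6], 0],
  [[0, 0, 8], 0],
  [[0, 0, 10], 0],
  [[0, 0, 11], 0],
  [[0, 0, 12], 0],
  [[0, 0, 13], 0],
  [[0, 0, 13], 0],
])

```text
clock: 37.17
eef_pos: [0.4728, -0.4052, 0.061]
ee_rot: [0.679, 0.735, 0.002, -0.007]
ft_force: [-11.7, 8.3, 30.2]
finger_gap: 0.0006
```

Call:
drive_tool([
  [[0, 0, -6], 0],
  [[0, 0, -14], 0],
  [[0, 0, -24], 0],
  [[0, 0, -32], 0],
  [[0, 0, -35], 0],
  [[0, 0, -35], 0],
  [[0, 0, -35], 0],
  [[0, 0, -35], 0],
])

```text
clock: 37.83
eef_pos: [0.4727, -0.4052, 0.0951]
ee_rot: [0.679, 0.735, 0.002, -0.007]
ft_force: [0.0, -0.1, -0.4]
finger_gap: 0.0002
```

```bash
python3 -c "
from h import *
go((.529,-.406,.095),5)
"
```

```text
t37.83 eef [ 0.4727 -0.4052  0.0951] jaw 4.5 tilt [-0.0074  0.0133] F [ 0.  -0.1 -0.4] gap 0.0002 q6 -0.83 | d mm [-5.3 56.1 -0.3] roll -0.5
```

Call:
drive_tool([
  [[-1, 8, 0], 0],
  [[-2, 20, 0], 0],
  [[-3, 34, 0], 0],
  [[-4, 46, 0], 0],
  [[-5, 54, 0], 0],
  [[-5, 56, 6], 0],
  [[-5, 56, 15], 0],
  [[-5, 56, 22], 0],
])

```text
clock: 38.5
eef_pos: [0.5285, -0.4049, 0.0713]
ee_rot: [0.678, 0.735, 0.002, -0.008]
ft_force: [0.4, -0.7, -0.4]
finger_gap: 0.0003
```

```bash
python3 -c "
from h import *
go((.529,-.406,.058),5)
f=optics.grab_frame('side'); crop(f,280,270,420,390,5,'s24.png')
"
```

```text
t38.50 eef [ 0.5285 -0.4049  0.0713] jaw 4.6 tilt [-0.0086  0.0141] F [ 0.4 -0.7 -0.4] gap 0.0003 q6 -0.78 | d mm [-1.3  0.5 13.3] roll -0.4
```

View pics/s24.png

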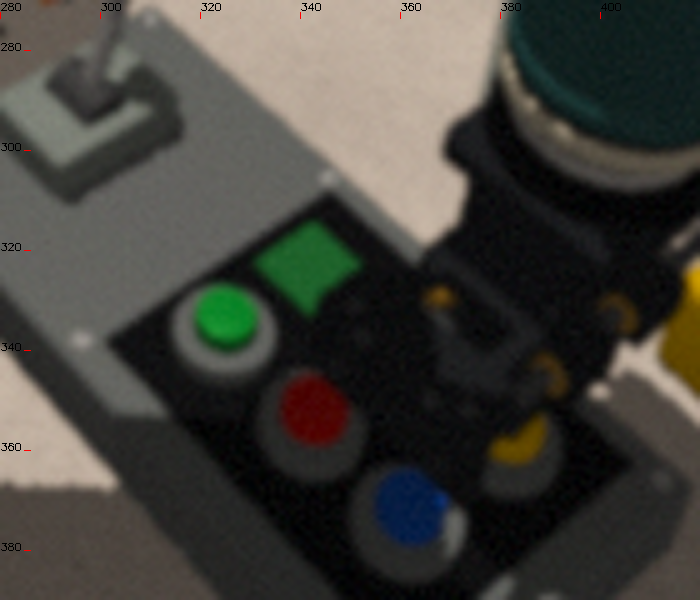

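Call:
drive_tool([
  [[-1, 0, 3], 0],
  [[-1, 0, 6], 0],
  [[-1, 0, 8], 0],
  [[-1, 0, 9], 0],
  [[-1, 0, 10], 0],
  [[-1, 0, 11], 0],
  [[-1, 0, 12], 0],
  [[-1, 0, 12], 0],
])

```text
clock: 39.22
eef_pos: [0.5266, -0.4048, 0.0612]
ee_rot: [0.679, 0.735, 0.002, -0.01]
ft_force: [-7.1, 7.0, 19.3]
finger_gap: 0.0003
```

Bottomed. Lift, then white again.

Call:
drive_tool([
  [[0, 0, -6], 0],
  [[0, 0, -14], 0],
  [[0, 0, -24], 0],
  [[0, 0, -32], 0],
  [[0, 0, -35], 0],
  [[0, 0, -35], 0],
  [[0, 0, -35], 0],
  [[0, 0, -35], 0],
])

```text
clock: 39.88
eef_pos: [0.5266, -0.4051, 0.0955]
ee_rot: [0.679, 0.735, 0.002, -0.01]
ft_force: [0.0, 0.8, -0.2]
finger_gap: 0.0005
```

```bash
python3 -c "
from h import *
go((.5265,-.3555,.095),5)
"
```

```text
t39.88 eef [ 0.5266 -0.4051  0.0955] jaw 4.5 tilt [-0.0125  0.0173] F [ 0.   0.8 -0.2] gap 0.0005 q6 -0.78 | d mm [49.5  3.8  1.3] roll -0.5
```

Call:
drive_tool([
  [[8, 1, 0], 0],
  [[18, 1, 0], 0],
  [[30, 2, 0], 0],
  [[42, 3, 0], 0],
  [[49, 4, 0], 0],
  [[50, 4, 7], 0],
  [[50, 4, 16], 0],
  [[50, 4, 24], 0],
])

```text
clock: 40.55
eef_pos: [0.5264, -0.3544, 0.0716]
ee_rot: [0.678, 0.735, 0.002, -0.01]
ft_force: [-0.6, -0.5, -0.6]
finger_gap: 0.0007
```

```bash
python3 -c "
from h import *
go((.5265,-.3555,.059),5)
f=optics.grab_frame('side'); crop(f,280,270,420,390,5,'s25.png')
"
```

```text
t40.55 eef [ 0.5264 -0.3544  0.0716] jaw 4.6 tilt [-0.0123  0.0169] F [-0.6 -0.5 -0.6] gap 0.0007 q6 -0.72 | d mm [-1.3  0.1 12.6] roll -0.4
```

View pics/s25.png

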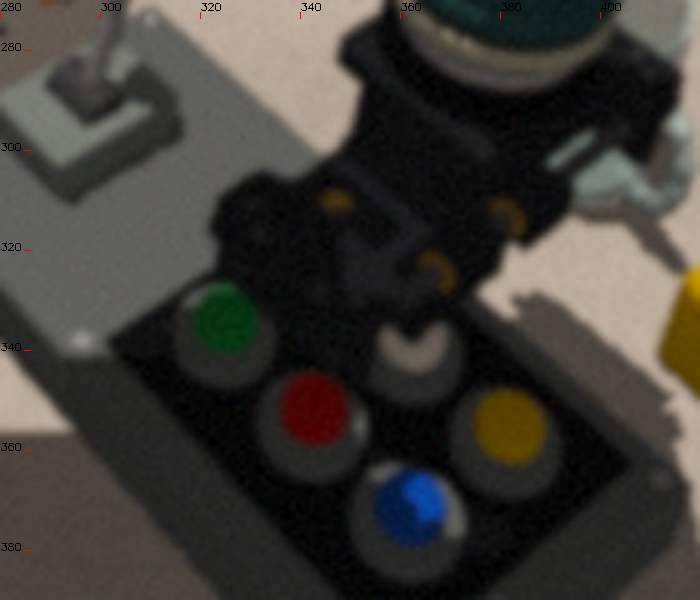

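Call:
drive_tool([
  [[-1, 0, 3], 0],
  [[-1, 0, 6], 0],
  [[-1, 0, 8], 0],
  [[-1, 0, 9], 0],
  [[-1, 0, 10], 0],
  [[-1, 0, 11], 0],
  [[-1, 0, 12], 0],
  [[-1, 0, 12], 0],
])

```text
clock: 41.27
eef_pos: [0.5251, -0.3549, 0.0612]
ee_rot: [0.679, 0.734, 0.002, -0.012]
ft_force: [-6.9, 5.2, 21.2]
finger_gap: 0.0006
```

Call:
drive_tool([
  [[0, 0, -8], 0],
  [[0, 0, -20], 0],
  [[0, 0, -40], -4],
  [[0, 0, -65], -10],
  [[0, 0, -90], -16],
  [[0, 0, -115], -22],
  [[0, 0, -135], -28],
  [[0, 0, -150], -34],
], hand=0.2, squeeze=5)

```text
clock: 41.93
eef_pos: [0.5282, -0.3587, 0.2141]
ee_rot: [0.432, 0.902, 0.005, -0.009]
ft_force: [0.2, -0.3, 0.6]
finger_gap: 0.0351
```

Call:
drive_tool([
  [[0, 0, 0], -6],
  [[0, 0, 0], -12],
  [[0, 0, 0], -18],
  [[0, 0, 0], -24],
  [[0, 0, 0], -30],
  [[0, 0, 0], -36],
  [[0, 0, 0], -42],
  [[0, 0, 0], -48],
])

```text
clock: 42.6
eef_pos: [0.5282, -0.3591, 0.2142]
ee_rot: [0.025, 1.0, 0.008, -0.006]
ft_force: [0.2, 0.3, -0.4]
finger_gap: 0.0354
```

```bash
python3 -c "
from h import *
go((.5095,-.1877,.165),92.7)
f=optics.grab_frame('side'); crop(f,230,210,350,310,6,'s26.png')
"
```

```text
t42.60 eef [ 0.5282 -0.3591  0.2142] jaw 87.1 tilt [-0.0124  0.0166] F [ 0.2  0.3 -0.4] gap 0.0354 q6 -2.16 | d mm [ 26.8 169.4  52.2] roll -5.6
```

View pics/s26.png

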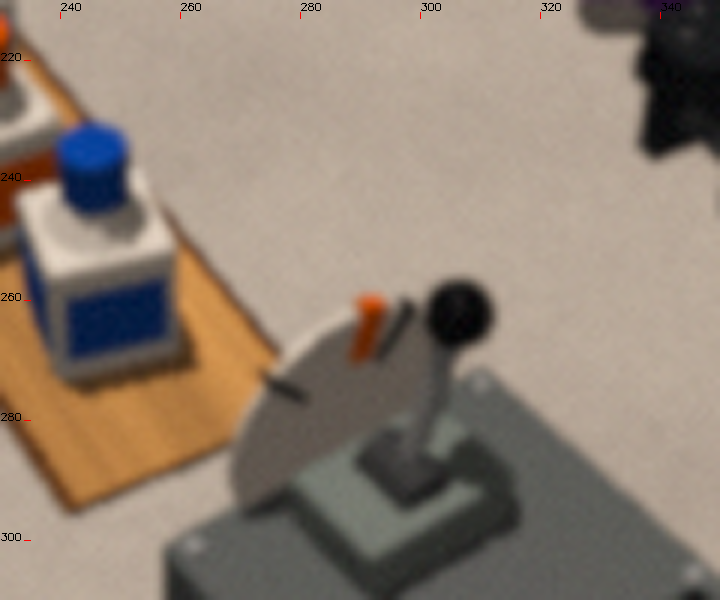

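Call:
drive_tool([
  [[2, 10, 0], 0],
  [[6, 35, 0], -1],
  [[11, 65, 0], -2],
  [[16, 97, 0], -3],
  [[21, 130, 5], -4],
  [[25, 155, 15], -5],
  [[27, 169, 30], -6],
  [[27, 170, 42], -6],
])

```text
clock: 43.32
eef_pos: [0.508, -0.1844, 0.1749]
ee_rot: [-0.03, 1.0, 0.009, -0.006]
ft_force: [-1.1, 0.2, 0.2]
finger_gap: 0.0351
```

```bash
python3 -c "
from h import *
go((.5095,-.1877,.131),92.7)
wr('w27.png')
"
```

```text
t43.32 eef [ 0.508  -0.1844  0.1749] jaw 93.4 tilt [-0.0122  0.0174] F [-1.1  0.2  0.2] gap 0.0351 q6 -2.04 | d mm [-1.8 -4.2 43.8] roll 0.7
```

View pics/w27.png

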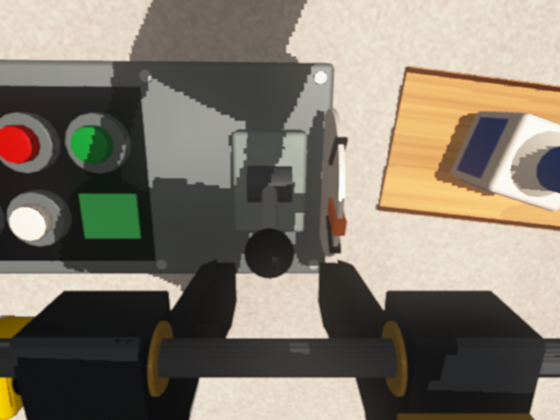

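Call:
drive_tool([
  [[-1, -3, 0], 0],
  [[-2, -4, 3], 0],
  [[-2, -4, 10], 0],
  [[-2, -4, 19], 0],
  [[-2, -4, 28], 0],
  [[-2, -4, 36], 0],
  [[-2, -4, 42], 0],
  [[-2, -4, 43], 0],
])

```text
clock: 44.03
eef_pos: [0.507, -0.1878, 0.1269]
ee_rot: [-0.029, 0.999, 0.01, -0.009]
ft_force: [0.4, -0.2, 0.0]
finger_gap: 0.0349
```

Call:
drive_tool([
  [[0, 0, 0], 0],
  [[0, 0, 0], 0],
  [[0, 0, 0], 0],
  [[0, 0, 0], 0],
  [[0, 0, 0], 0],
  [[0, 0, 0], 0],
  [[0, 0, 0], 0],
  [[0, 0, 0], 0],
], hand=1, squeeze=6)

```text
clock: 44.7
eef_pos: [0.5066, -0.1877, 0.1265]
ee_rot: [-0.029, 0.999, 0.01, -0.01]
ft_force: [-0.8, 0.1, -5.8]
finger_gap: 0.0248
```

```bash
python3 -c "
from dial import *
go((.5095,-.1877,.131),92.7)
o,e,R=pose()
a0=.3
for a in (.2,.1,0,-.15,-.3,-.45,-.6,-.7,-.75):
    d=ex*.075*(np.sin(a)-np.sin(a0))+np.array([0,0,.075*(np.cos(a)-np.cos(a0))]); print(a,(R.T@d*1e3).round(1))
"
```

```text
t44.70 eef [ 0.5066 -0.1877  0.1265] jaw 93.3 tilt [-0.0199  0.0196] F [-0.8  0.1 -5.8] gap 0.0248 q6 -2.04 | d mm [-2.8 -0.1 -4.5] roll 0.6
0.2 [ 7.3  0.1 -1.7]
0.1 [14.7  0.1 -2.7]
0 [22.2  0.2 -2.9]
-0.15 [33.4  0.2 -1.9]
-0.3 [44.3  0.2  0.8]
-0.45 [54.7  0.1  5.1]
-0.6 [64.3  0.  11. ]
-0.7 [70.2 -0.  15.6]
-0.75 [73.  -0.1 18.1]
```

Call:
drive_tool([
  [[7, 0, -2], 0],
  [[15, 0, -3], 0],
  [[22, 0, -3], 0],
  [[30, 0, -2], 0],
  [[37, 0, -1], 0],
  [[44, 0, 1], 0],
  [[50, 0, 3], 0],
  [[55, 0, 5], 0],
])

```text
clock: 45.37
eef_pos: [0.451, -0.1908, 0.1229]
ee_rot: [-0.029, 0.999, 0.01, -0.009]
ft_force: [0.8, 3.0, -0.2]
finger_gap: 0.0254
```

```bash
python3 -c "
from dial import *
go((.4538,-.1905,.122),92.7)
o,e,R=pose()
a0=-.45
for a in (-.55,-.6,-.65,-.7,-.75):
    d=ex*.075*(np.sin(a)-np.sin(a0))+np.array([0,0,.075*(np.cos(a)-np.cos(a0))]); print(a,(R.T@d*1e3).round(1))
"
```

```text
t45.37 eef [ 0.451  -0.1908  0.1229] jaw 93.3 tilt [-0.0192  0.0196] F [ 0.8  3.  -0.2] gap 0.0254 q6 -2.09 | d mm [-2.8  0.1  0.9] roll 0.6
-0.55 [ 6.5 -0.1  3.7]
-0.6 [ 9.6 -0.1  5.8]
-0.65 [12.6 -0.1  8.1]
-0.7 [15.5 -0.2 10.5]
-0.75 [18.3 -0.2 13. ]
```

Call:
drive_tool([
  [[3, 0, 2], 0],
  [[6, 0, 3], 0],
  [[9, 0, 5], 0],
  [[12, 0, 7], 0],
  [[15, 0, 10], 0],
  [[17, 0, 11], 0],
  [[18, 0, 12], 0],
  [[19, 0, 13], 0],
])

```text
clock: 46.03
eef_pos: [0.4343, -0.1917, 0.112]
ee_rot: [-0.029, 1.0, 0.01, -0.007]
ft_force: [6.4, 6.3, 7.4]
finger_gap: 0.0254
```

```bash
python3 -c "
from dial import *
go((.4538,-.1905,.122),92.7)
f=optics.grab_frame('side'); crop(f,230,210,350,310,6,'s28.png')
"
```

```text
t46.03 eef [ 0.4343 -0.1917  0.112 ] jaw 93.3 tilt [-0.0139  0.0195] F [6.4 6.3 7.4] gap 0.0254 q6 -2.11 | d mm [-19.4   0.3 -10.3] roll 0.6
```

View pics/s28.png

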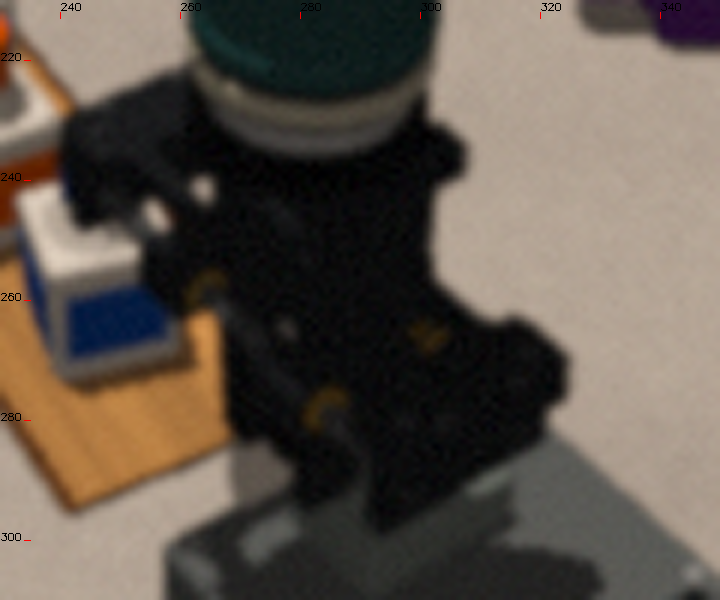

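Call:
drive_tool([
  [[1, 0, 1], 0],
  [[2, 0, 2], 0],
  [[2, 0, 2], 0],
  [[2, 0, 2], 0],
  [[2, 0, 2], 0],
  [[2, 0, 2], 0],
  [[2, 0, 2], 0],
  [[2, 0, 2], 0],
])

```text
clock: 46.75
eef_pos: [0.4338, -0.1917, 0.1114]
ee_rot: [-0.028, 1.0, 0.01, -0.005]
ft_force: [3.0, 5.8, 6.1]
finger_gap: 0.0255
```

Call:
drive_tool([
  [[0, 0, 0], 0],
  [[0, 0, 0], 0],
  [[0, 0, 0], 0],
  [[0, 0, 0], 0],
  [[0, 0, 0], 0],
  [[0, 0, 0], 0],
  [[0, 0, 0], 0],
  [[0, 0, 0], 0],
], hand=0.2)

```text
clock: 47.42
eef_pos: [0.4337, -0.1918, 0.1113]
ee_rot: [-0.028, 1.0, 0.01, -0.005]
ft_force: [0.5, 0.8, 0.1]
finger_gap: 0.0356
```

Call:
drive_tool([
  [[0, 0, -5], 0],
  [[0, 0, -15], 0],
  [[0, 0, -30], 0],
  [[0, 0, -50], 0],
  [[0, 0, -70], 0],
  [[0, 0, -85], 0],
  [[0, 0, -95], 0],
  [[0, 0, -100], 0],
])

```text
clock: 48.08
eef_pos: [0.4358, -0.1943, 0.2139]
ee_rot: [-0.028, 1.0, 0.009, -0.004]
ft_force: [0.4, -0.7, -0.4]
finger_gap: 0.0352
```

```bash
python3 -c "
from h import *
go((.4538,-.1905,.122),92.7)
import pickle; pickle.dump(wr('w29.png'),open('w29.pkl','wb'))
f=optics.grab_frame('side'); crop(f,230,210,350,310,6,'s29.png')
f=optics.grab_frame('scene'); crop(f,150,140,270,240,6,'c29.png')
"
```

```text
t48.08 eef [ 0.4358 -0.1943  0.2139] jaw 93.3 tilt [-0.0075  0.0177] F [ 0.4 -0.7 -0.4] gap 0.0352 q6 -2.11 | d mm [-18.7   1.1  91.8] roll 0.6
```

View pics/s29.png

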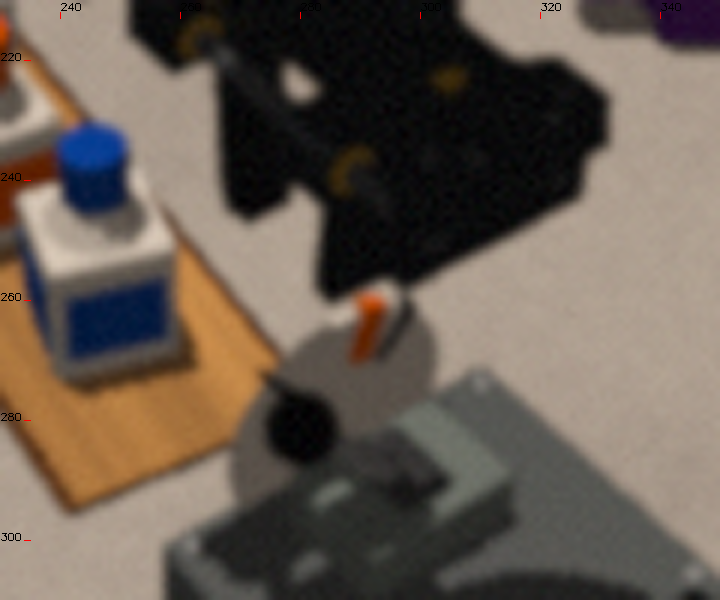

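View pics/w29.png

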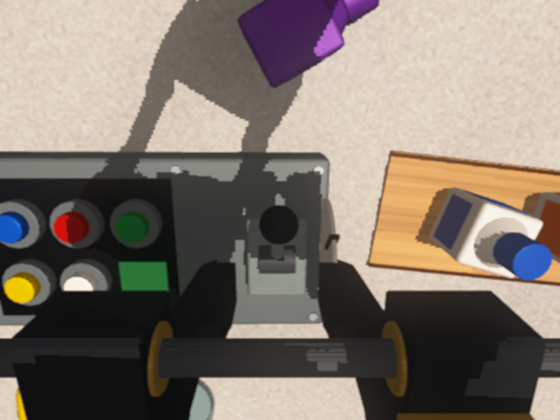

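```bash
python3 -c "
from dial import *
f=saved('w29')
p,e=tri([ray(f,278,224.5),ray(si,279.8,280.8)]); x=(p-P0)@ex; print(p.round(4),e,x)
for px in (.0016,.0023): print(np.arctan2(x-px,p[2]-.067), np.linalg.norm([x-px,p[2]-.067]))
q=inplane((279.8,280.8),0.0); print(q, np.arctan2(q[0]-.0016,q[1]-.067))
"
```

```text
[ 0.4387 -0.1916  0.1257] [np.float64(6.625477302372247e-05), np.float64(6.6254773023696e-05)] -0.047975593614505485
-0.7013388331796467 0.07683266484391486
-0.7082584343593622 0.0772861838757592
[-0.04713366  0.12437963] -0.7040990681575908
```

View pics/c29.png

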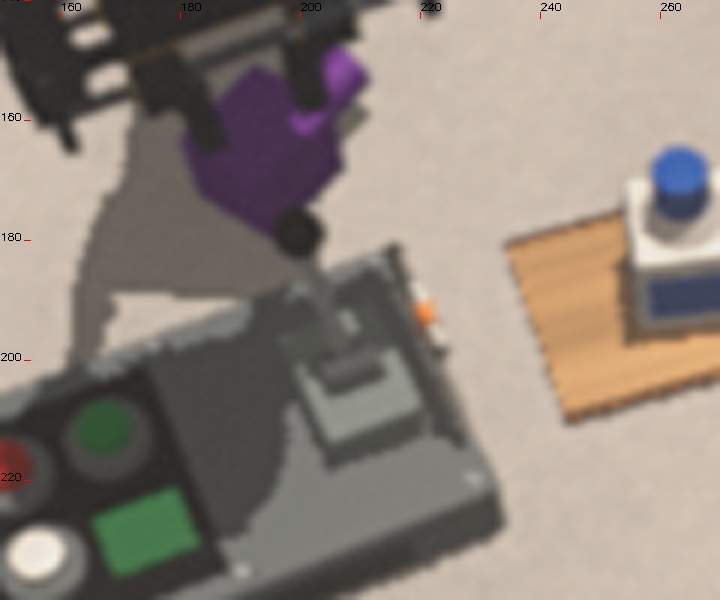

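Call:
drive_tool([
  [[0, 0, -10], 0],
  [[0, 0, -25], 0],
  [[0, 0, -40], 0],
  [[0, 0, -55], 0],
  [[0, 0, -60], 0],
  [[0, 0, -60], 0],
  [[0, 0, -60], 0],
  [[0, 0, -60], 0],
])

```text
clock: 48.9
eef_pos: [0.4347, -0.1945, 0.27]
ee_rot: [-0.028, 1.0, 0.01, -0.006]
ft_force: [0.3, -0.1, -0.4]
finger_gap: 0.0351
```

```bash
python3 -c "
from h import *
f=optics.grab_frame('scene'); crop(f,110,110,440,310,2,'c30.png')
s0=saved('scene')['color'].astype(int)
for n,(x0,y0,x1,y1) in dict(jug=(165,255,220,305),tape=(138,270,165,305),pen=(392,150,435,200)).items(): print(n,np.abs(f['color'][y0:y1,x0:x1].astype(int)-s0[y0:y1,x0:x1]).mean())
g=optics.grab_frame('side'); crop(g,150,120,330,290,4,'s30.png')
"
```

```text
jug 6.3219393939393935
tape 5.785185185185185
pen 6.76046511627907
```

View pics/c30.png

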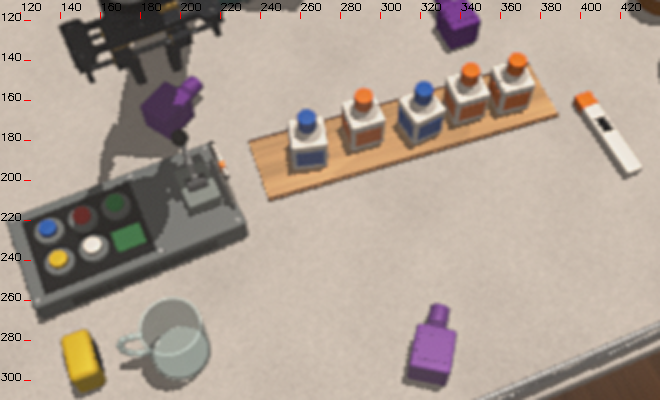

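View pics/s30.png

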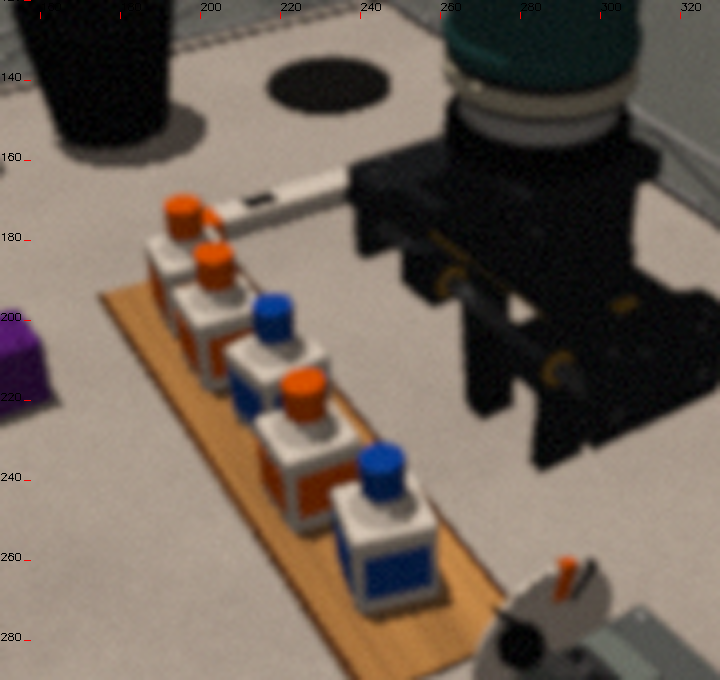

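```bash
python3 -c "
from h import *
f=optics.grab_frame('scene');g=optics.grab_frame('side')
for n,a,b in (('A',(291.5,158),(224.5,214)),('B',(345.3,145.5),(202,182.3)),('C',(368.5,140.3),(194.3,170.8))):
    p,e=tri([ray(f,*a),ray(g,*b)]); print(n,p.round(3),'lane centre x %.3f'%(.4618+(p[1]+.087)*.0585))
print(ctrl.sign_off())"
```

```text
A [0.461 0.093 0.108] lane centre x 0.472
B [0.478 0.268 0.107] lane centre x 0.483
C [0.487 0.346 0.105] lane centre x 0.487
the job is handed in; nothing more can be done
None
```

I've handed the job in, and my last pictures show everything as asked. It took about 49 s of the 210 s allowed, and the hand-in gave no verdict.

- **Bottles:** All three orange-capped bottles were there. I stood each one up by its cap and set it on the lane. All five bottles are upright there, with the orange ones within about 11 mm of the lane's centre line (32 mm is the limit before a base would overhang).
- **Grip slip:** The grip slackened once, with the first bottle just above the lane. It dropped a short way and stayed upright.
- **Lever to the orange mark:** It measured about 0.28–0.30 rad past upright, against 0.30 for the mark. It looked unmoved after the keys.
- **Keys:** I pressed white, green, blue, yellow and white again, each to its stop. The tool stopped at 61 mm with 16–30 N, more than the 5 N needed. The red key was not touched.
- **Lever closed:** It is back at the closed stop, measured at 0.70 rad towards the robot.
- **Left alone:** The jug, pen and tape measure look unmoved in the last scene picture.

The one disagreement was a bias of about 3 mm: the camera measured the key tops at 63–65 mm, against the stated 67 mm. It did not affect the presses.

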